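Build the clipped kit stack

TASK

Build one kit stack in the empty spring-clip bay: first push the deep bin without partitions fully down between the two spring clips, then stack on it the bin with one partition, then the shallow bin with crossed partitions, and finally the cover with the grip bar, each squarely seated in the mouth of the one below. Leave the bay that already holds a full bin, and do not disturb the bronze spacer, the fastener and the red mirror lying about.

Things in the scene. Friction and masses are not known exactly. Their poses are not given: they have to be found in the camera images.
- deep_bin: Deep empty bin, no partition, flat bottom without foot. Light grey plastic, 56 (x) by 76 mm (y) outside, walls 3 mm. 46 mm tall. Origin: centre of underside; z up, x short side, y long side (half turn looks the same).
- split_bin: Middle bin, one partition across its middle, parallel to the short side, 10 mm below the rim. Light grey plastic, 56 (x) by 76 mm (y) outside, walls 3 mm. Stands on a 41 x 61 x 6 mm foot, which drops with 4.5 mm play into the mouth of a bin below until the body rests on its rim. Overall 38 mm tall. Origin: centre of underside; z up, x short side, y long side (half turn looks the same).
- cross_bin: Shallow bin, two crossed partitions (four compartments), 10 mm below the rim. Light grey plastic, 56 (x) by 76 mm (y) outside, walls 3 mm. Stands on a 41 x 61 x 6 mm foot, which drops with 4.5 mm play into the mouth of a bin below until the body rests on its rim. Overall 32 mm tall. Origin: centre of underside; z up, x short side, y long side (half turn looks the same).
- cover: Flat grey cover, plate 56 (x) by 76 (y) by 5 mm, on a 41 x 61 x 6 mm foot that drops into a bin's mouth until the plate rests on the rim; grip bar on top 12 mm wide (x), 40 mm long (y), from 11 to 35 mm above the underside. Origin: centre of underside; z up, x short side, y long side (half turn looks the same).
- free_bay: Empty clip bay: fixed steel plate 4 mm thick on a 6 mm rail, a spring leaf at each y end (24 mm wide, 41 mm high), 88 mm apart at the flared tops, 72 mm at the throat 23 mm up. The bin, long side along y, is pushed down (5 to 15 N; it does not fall home) onto the plate, 4 mm above the origin; x sides are open. Origin: centre of plate's underside; y leaf to leaf (half turn same).
- full_bay: The other bay on the same rail, to be left alone: a like base and clips with a fixed bin (56 x 76 mm, top 50 mm above the origin) full of pins. Origin and axes as for the empty bay; the two bays are about 150 mm apart and parallel.
- spacer: Bystander: loose bronze ring, 32 mm across, 20 mm tall. Origin: centre of the underside.
- fastener: Bystander: loose grey zinc stud fastener standing on its head, head 28 mm across, 24 mm tall. Origin: centre of the underside.
- mirror: Bystander: loose red inspection mirror lying flat, 142 mm long along its y (face at +y), 40 mm across the face, 9 mm tall. Origin: on the handle's underside, near mid length.
Things that resemble listed ones, but are neither listed nor needed, are in the scene too. What is shaped like the split_bin but orange or yellow is not meant.

How it is judged (in metres and radians):
On the way, in this order (a step that is already met when the one before it is completed fails the run):
1. the deep bin is pushed fully home in the empty clip bay (z of deep_bin in the frame of free_bay below 0.008 m and horizontal distance between deep_bin and free_bay below 0.012 m and angle between the y axis of deep_bin and the y axis of free_bay, either way round below 0.15 rad and angle between deep_bin's own z axis and vertical below 0.08 rad), for 0.2 s.
2. the bin with one partition is seated on it (all of step 1 and horizontal distance between split_bin and deep_bin below 0.009 m and z of split_bin in the frame of deep_bin between 0.036 and 0.043 m and angle between the y axis of split_bin and the y axis of deep_bin, either way round below 0.25 rad and angle between split_bin's own z axis and vertical below 0.08 rad), for 0.2 s.
3. the shallow bin with crossed partitions is seated on that (all of step 2 and horizontal distance between cross_bin and split_bin below 0.009 m and z of cross_bin in the frame of split_bin between 0.028 and 0.035 m and angle between the y axis of cross_bin and the y axis of split_bin, either way round below 0.25 rad and angle between cross_bin's own z axis and vertical below 0.08 rad), for 0.2 s.
4. the cover is seated on top (all of step 3 and horizontal distance between cover and cross_bin below 0.009 m and z of cover in the frame of cross_bin between 0.022 and 0.029 m and angle between the y axis of cover and the y axis of cross_bin, either way round below 0.25 rad and angle between cover's own z axis and vertical below 0.08 rad), for 0.2 s.
At the end, for the whole second after the job is handed in: Deep bin down on the empty bay's plate (within 4 mm; 12 mm of centre, 0.15 rad). On it, in order, one-partition bin, cross bin, cover: each within 9 mm of the centre of the one below, -4 to +3 mm of seated height, turned under 0.25 rad. All level within 0.08 rad, released, at rest (all of step 4 and linear speed of each of deep_bin, split_bin, cross_bin, cover below 0.02 m/s); the robot touches nothing.
It fails at once if the spacer is moved by more than 30 mm (distance of spacer from where it was at the start of the episode above 0.03 m).
It fails at once if the fastener is moved by more than 30 mm (distance of fastener from where it was at the start of the episode above 0.03 m).
It fails at once if the mirror is moved by more than 30 mm (distance of mirror from where it was at the start of the episode above 0.03 m).
It also fails if it takes over 109 s, if anything falls off the work surface, if the arm or the gripper's body presses on something with over 40 N, if the wrist force passes 120 N, or if a joint passes its speed limit or range.

ROBOT

A 6-joint arm with a two-finger parallel gripper is mounted at the origin on the work surface. World frame = base frame: x ahead of the robot, y to its left, z up, the work surface at z = 0. Lengths are in mm, angles in rad, forces in N, time in s.
With the tool pointing down it reaches from about 400 to 825 mm from the base axis. Payload 7 kg.
Tool frame: the origin (TCP) lies between the finger pads; the fingertips stand 19 mm ahead of it and the grasp point (between the pads) is the TCP; x points along the fingers, y is the direction in which the jaws open and shut, and the axes are right-handed (so a half turn about x gives the same grasp; the last joint's range is limited). The gripper opens to 85 mm and grips with 20 to 120 N. Pads are 22 mm wide; open, the fingers measure 114 mm over their backs; the gripper's body (76 mm by 85 mm) begins 54 mm behind the grasp point. The pads swing forward as they close: fully open they stand 13 mm farther back than shut.
Start: joints at [-1.06, 0.359, 0.012, 0, -1.224, -0.288], TCP at [149.123, -658.299, 250.302] pointing down, gripper open.
Joint ranges: [-3.07, 3.07], [-1.43, 2.12], [-1.02, 1.25], [-3.03, 1.67], [-3.05, -0], [-3.03, 3.03]. Speed limits (rad/s): [2.39, 2.39, 3.01, 3.14, 3.14, 3.14].

INTERFACE

Orientations are given as a unit quaternion [x, y, z, w].
In Python, from bench import arm, cams gives the robot as it stands.
- The arm moves only by the tool servo_tool, never from a script. Its argument "targets" is text: rows parted by semicolons, each of 5 numbers parted by spaces: the gripper command: -1 is shut, 1 is fully open, values between are in proportion, then the shift along the world's x, y, z in m, then the turn about the world's z in rad. A call has 1 to 5 rows; each row is the pose to reach, as a shift and turn from the pose commanded when the call began; what a row does not reach only later rows make up. A row lasts 1/12 s, in which the tool goes at most 41.7 mm and 7.16 degrees, less where a joint would pass 70% of its speed; a pose out of reach is approached as far as the arm can. A call with a gripper value outside its range is refused whole. The fingers move at their own pace and stop on an object; "newtons" is the grip in N (left out, the last holds). Time passes only in rows, so rows that repeat a pose let the fingers close. It gives the time, the measured TCP pose, the force and the opening at its end, in the units of the state.
- arm.read_state(): the state, without advancing time (a new reading comes with each control period).
- cams.grab_frame(name): name is "scene" or "top" or "wrist"; returns a dict with "image" (400x640x3 uint8, red, green, blue), "fx", "fy", "cx", "cy" (pixels), "camera_from_world" (4x4, takes a point from world to camera coordinates). Camera axes: x right, y down, z forward; pixel columns grow to the right and rows downward; lengths in mm; the calibration is good to about 2 mm. A picture is of the moment at which its call begins. There is no depth.
- arm.sign_off(): hands the job in, once; it reports no verdict.
The state is a dict: "time_s": time; "qpos": joint angles; "joint_vel": joint speeds; "tau": joint torques, N m; "eef_pos": TCP position; "tcp_rot": TCP orientation; "ft_force": force on the tool from outside, world axes, zero at the start; "moment": the same for the moment, N m; "grip_width": finger opening in mm.
Only numpy, scipy, OpenCV 4.12 (cv2) and the standard library are available. Lean on these libraries where they do the work, as an engineer would, in place of code of your own. Each camera call takes 0.05 s, during which the arm holds its last target.

## Working session

There is one attempt and no reset: what is moved stays moved. The work goes in short steps, Python scripts to look and compute and a tool call to move; the robot and the scene stay as the last step left them, time stands still between calls to the robot, and variables do not carry over. Pictures are saved under pics/ and viewed, and the job is handed in when it is done.

Besides the shell and the picture viewer there is one more tool, called after "Request:" by a JSON object that holds its "fn" and its "kwargs", one argument or row to a line. servo_tool: Moves the arm, as the interface text tells. Its arguments: {"type":"object","properties":{"targets":{"type":"string"},"newtons":{"type":"number"}},"required":["targets"]}

```bash
ls; mkdir -p pics
python3 - <<'E'
from bench import arm,cams
import cv2,numpy as np
for n in ["scene","top","wrist"]:
    f=cams.grab_frame(n); cv2.imwrite(f"pics/{n}0.png",f["image"][:,:,::-1])
    print(n,f["fx"],f["fy"],f["cx"],f["cy"]); print(np.round(f["camera_from_world"],4).tolist())
print(arm.read_state())
E
```

```text
pics
scene 428.1166166431343 428.1166166431343 318.5539266396162 193.09740576083357
[[0.8851, 0.4652, 0.0125, -514.0885], [0.3303, -0.6091, -0.721, -164.5077], [-0.3278, 0.6423, -0.6928, 1120.8902], [0.0, 0.0, 0.0, 1.0]]
top 388.6036064439325 388.6036064439325 328.10672940574636 199.01381102726646
[[0.0133, -0.9999, 0.004, -1.3741], [-0.9849, -0.0137, -0.1725, 571.2958], [0.1726, -0.0016, -0.985, 871.2327], [0.0, 0.0, 0.0, 1.0]]
wrist 320.3767471233426 320.3767471233426 322.0494993651502 201.43762182817377
[[-0.2204, 0.9754, 0.001, 675.0418], [0.9217, 0.208, 0.3276, -43.4738], [0.3193, 0.0731, -0.9448, 380.794], [0.0, 0.0, 0.0, 1.0]]
{'time_s': 0.15, 'qpos': array([-1.05987718e+00,  3.59206185e-01,  1.12737474e-02, -2.60129827e-04,
       -1.22408136e+00, -2.88082737e-01]), 'joint_vel': array([ 6.53199956e-04, -2.93818037e-03,  3.13936255e-03,  6.85583165e-04,
        7.78988681e-05, -7.29160688e-05]), 'tau': array([-3.46220786e-04, -5.83876240e+01,  2.93651569e+01,  6.94044694e+00,
       -4.28174942e-03, -8.48072801e-06]), 'eef_pos': array([ 149.06738986, -657.99139077,  249.59027832]), 'tcp_rot': array([-0.07816035,  0.7028134 ,  0.07902072,  0.70263789]), 'ft_force': array([ 0.57150169, -0.33288866, -0.1155897 ]), 'moment': array([0.02383858, 0.01802468, 0.02756292]), 'grip_width': 85.38479505825048}
```

View pics/scene0.png

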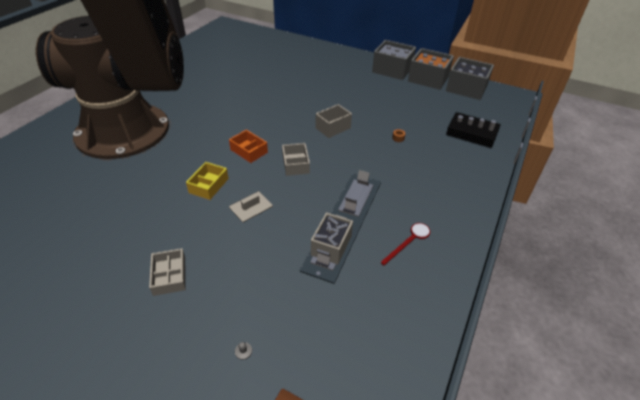

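View pics/top0.png

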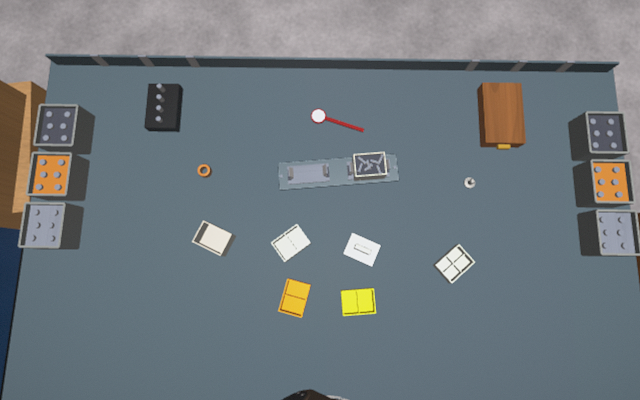

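View pics/wrist0.png

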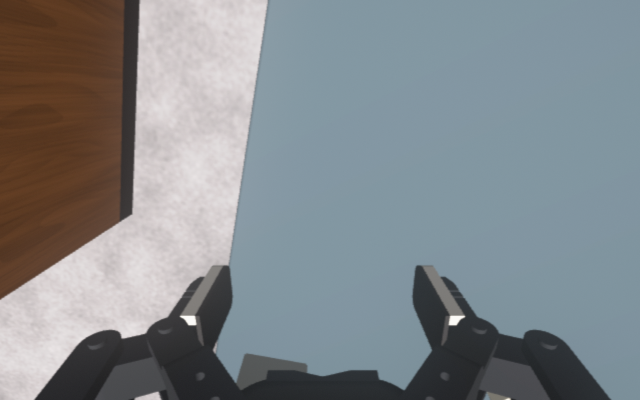

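The scene view and the top view agree on the layout. In the top view:
- deep bin at about (214,238)
- split bin (290,243)
- cover (362,250)
- cross bin (454,263)
- free bay (309,173) and full bay (370,165)
- mirror (340,121), spacer (204,171) and fastener (470,183)
- orange and yellow decoys at about (295,298) and (358,302)

The wrist view is over empty table.

```bash
cat > h.py <<'E'
from bench import arm,cams
import cv2,numpy as np
from scipy.spatial.transform import Rotation as R
def KT(f): return np.array([[f["fx"],0,f["cx"]],[0,f["fy"],f["cy"]],[0,0,1]]),np.array(f["camera_from_world"])
def ray(f,p):
    K,T=KT(f); d=T[:3,:3].T@np.linalg.solve(K,[p[0],p[1],1]); return -T[:3,:3].T@T[:3,3], d/np.linalg.norm(d)
def onz(f,p,z):
    c,d=ray(f,p); return c+d*(z-c[2])/d[2]
def tri(fp):
    A=np.zeros((3,3));b=np.zeros(3);L=[]
    for f,p in fp:
        c,d=ray(f,p);M=np.eye(3)-np.outer(d,d);A+=M;b+=M@c;L.append((c,M))
    x=np.linalg.solve(A,b); return x,[round(float(np.linalg.norm(M@(x-c))),1) for c,M in L]
def proj(f,X):
    K,T=KT(f);q=K@(T[:3,:3]@np.asarray(X,float)+T[:3,3]);return q[:2]/q[2]
def st():
    s=arm.read_state();m=R.from_quat(s["tcp_rot"]).as_matrix()
    print("t",round(s["time_s"],2),"pos",np.round(s["eef_pos"],1),"yaw_jaw",round(np.arctan2(m[1,1],m[0,1]),4),"down",np.round(m[:,0],3),"F",np.round(s["ft_force"],1),"w",round(s["grip_width"],1)); return s
def shot(n,name):
    import pickle
    f=cams.grab_frame(n);cv2.imwrite(f"pics/{name}.png",f["image"][:,:,::-1]);pickle.dump(f,open(f"pics/{name}.pkl","wb"));return f
def load(name):
    import pickle
    return pickle.load(open(f"pics/{name}.pkl","rb"))
E
python3 - <<'E'
from h import *
f=shot("top","top1")
img=f["image"];hsv=cv2.cvtColor(img,cv2.COLOR_RGB2HSV)
m=((hsv[:,:,2]>150)&(hsv[:,:,1]<70)).astype(np.uint8)
m[:75]=0
cs,_=cv2.findContours(m,cv2.RETR_EXTERNAL,cv2.CHAIN_APPROX_NONE)
for c in cs:
    if cv2.contourArea(c)>150:
        r=cv2.minAreaRect(c);print(np.round(r[0]),np.round(r[1]),round(r[2]))
        b=np.array([onz(f,p,36)[:2] for p in cv2.boxPoints(r)]);print("   ",np.round(b.mean(0)),[round(float(np.degrees(np.arctan2(*(b[i+1]-b[i])[::-1])))) for i in (0,1)],[round(float(np.linalg.norm(b[i+1]-b[i]))) for i in (0,1)])
for p in [(309,173),(370,165)]: print(np.round(onz(f,p,10)))
for p in [(214,238),(340,121),(204,171),(470,183)]: print(np.round(onz(f,p,30)))
st()
cv2.imwrite("pics/topc.png",cv2.resize(img[100:330,180:500,::-1],None,fx=2.5,fy=2.5,interpolation=cv2.INTER_CUBIC))
E
```

```text
[455. 263.] [25. 33.] 48
    [ 425. -293.] [-49, -139] [78, 58]
[362. 249.] [33. 24.] 24
    [455. -74.] [-24, -113] [56, 77]
[290. 242.] [25. 33.] 54
    [469.  94.] [-53, -143] [79, 58]
[211. 238.] [33. 25.] 27
    [477. 281.] [-23, -115] [58, 79]
[ 41. 224.] [40. 48.] 7
    [503. 686.] [1, -96] [114, 98]
[338. 169.] [ 30. 119.] 86
    [648. -17.] [-85, -177] [292, 75]
[612. 164.] [179.  53.] 90
    [ 679. -690.] [-89, 173] [136, 458]
[24. 82.] [13. 47.] 90
    [865. 781.] [-89, -172] [119, 36]
[644.  55.  10.]
[666. -98.  10.]
[477. 276.  30.]
[774. -21.  30.]
[640. 311.  30.]
[ 619. -340.   30.]
t 0.2 pos [ 149.1 -658.1  249.7] yaw_jaw 1.7936 down [-0.     0.001 -1.   ] F [-0.4  0.3 -0.1] w 85.5
```

View pics/topc.png

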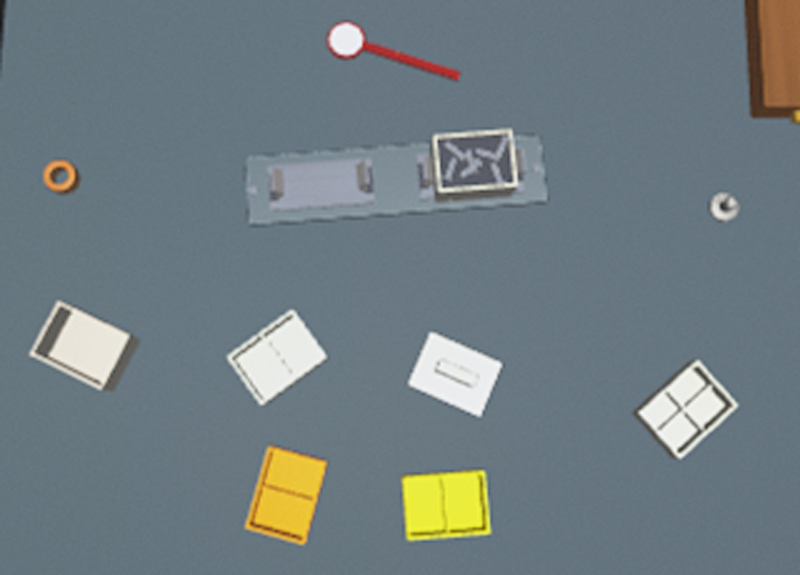

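Request:
{"fn": "servo_tool", "kwargs": {
  "targets": "1 0.3 0.33 0.05 0;1 0.3 0.33 0.05 0;1 0.3 0.33 0.05 0;1 0.3 0.33 0.05 0;1 0.3 0.33 0.05 0"
}}

```text
time_s: 0.62
eef_pos: [289.1, -503.5, 273.6]
tcp_rot: [-0.078, 0.703, 0.078, 0.703]
ft_force: [1.4, 0.2, -0.1]
grip_width: 85.3
```

Run:
```python
from h import *
s=st();print(np.round(s["qpos"],3))
f=shot("wrist","w1");T=f["camera_from_world"];print(-T[:3,:3].T@T[:3,3],T[2,:3])
```

```text
t 0.62 pos [ 289.1 -503.5  273.6] yaw_jaw 1.793 down [-0.  0. -1.] F [ 1.4  0.2 -0.1] w 85.3
[-0.713  0.19  -0.166 -0.    -1.215 -0.636]
[ 207.34412598 -522.6419985   397.47036568] [ 0.31967773  0.07180185 -0.94480191]
```

View pics/w1.png

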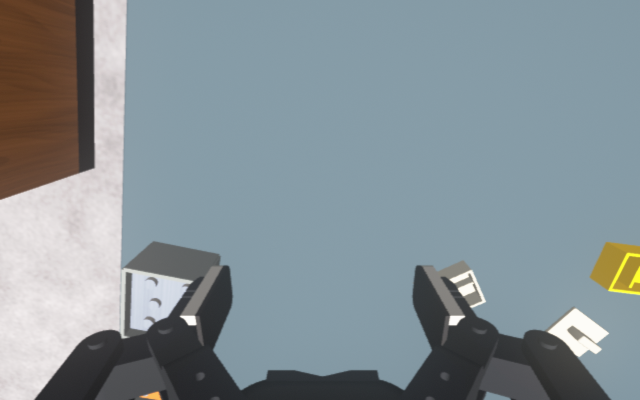

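The wrist camera looks down with the table point under the TCP near the image centre. Cross bin and cover show at lower right.

Request:
{"fn": "servo_tool", "kwargs": {
  "targets": "1 0.11 0.2 0 0.1;1 0.11 0.2 0 0.2;1 0.11 0.2 0 0.3;1 0.11 0.2 0 0.4;1 0.11 0.2 0 0.5"
}}

```text
time_s: 1.08
eef_pos: [389.2, -320.8, 273.6]
tcp_rot: [-0.252, 0.661, 0.252, 0.661]
ft_force: [1.6, -0.2, 0.6]
grip_width: 85.6
```

Run:
```python
from h import *
st()
f=shot("wrist","w2")
```

```text
t 1.08 pos [ 389.2 -320.8  273.6] yaw_jaw 2.2982 down [ 0. -0. -1.] F [ 1.6 -0.2  0.6] w 85.6
```

Request:
{"fn": "servo_tool", "kwargs": {
  "targets": "1 0.05 0.05 0 0.1;1 0.1 0.15 0 0.2;1 0.1 0.15 0 0.3;1 0.1 0.15 0 0.3;1 0.1 0.15 0 0.3"
}}

```text
time_s: 1.55
eef_pos: [490.7, -169.1, 273.5]
tcp_rot: [-0.347, 0.616, 0.347, 0.616]
ft_force: [-0.0, -0.6, -0.4]
grip_width: 85.3
```

```bash
python3 - <<'E'
from h import *
st()
f=shot("wrist","w3")
E
python3 -c "
import cv2,numpy as np
cv2.imwrite('pics/c.png',cv2.resize(np.vstack([cv2.imread(f'pics/w{i}.png') for i in (2,3)]),None,fx=.75,fy=.75))"
```

```text
t 1.55 pos [ 490.7 -169.1  273.5] yaw_jaw 2.5965 down [ 0.001  0.    -1.   ] F [-0.  -0.6 -0.4] w 85.3
```

View pics/c.png

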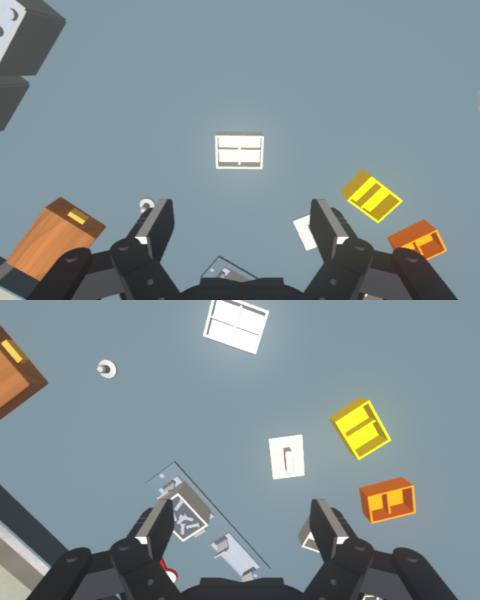

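Cross bin at about (320,200) in w2 and (315,35) in w3. In w3 the cover is at (383,208) and the bays are at lower left.

Request:
{"fn": "servo_tool", "kwargs": {
  "targets": "1 0 0.15 0 0.05;1 0 0.15 0 0.1;1 0 0.15 0 0.15;1 0 0.15 0 0.15;1 0 0.15 0 0.15"
}}

```text
time_s: 2.02
eef_pos: [488.8, -19.2, 273.7]
tcp_rot: [-0.392, 0.588, 0.392, 0.589]
ft_force: [0.9, 0.4, 0.3]
grip_width: 85.1
```

Run:
```python
from h import *
st()
f=shot("wrist","w4")
```

```text
t 2.02 pos [488.8 -19.2 273.7] yaw_jaw 2.747 down [ 0.001  0.001 -1.   ] F [0.9 0.4 0.3] w 85.1
```

Request:
{"fn": "servo_tool", "kwargs": {
  "targets": "1 0.04 0.17 0 0;1 0.04 0.17 0 0;1 0.04 0.17 0 0;1 0.04 0.17 0 0;1 0.04 0.17 0 0"
}}

```text
time_s: 2.48
eef_pos: [530.3, 151.0, 273.0]
tcp_rot: [-0.392, 0.589, 0.392, 0.589]
ft_force: [-0.0, -0.5, 0.2]
grip_width: 85.5
```

Run:
```python
from h import *
st()
f=shot("wrist","w5")
```

```text
t 2.48 pos [530.3 151.  273. ] yaw_jaw 2.745 down [ 0.  0. -1.] F [-0.  -0.5  0.2] w 85.5
```

Request:
{"fn": "servo_tool", "kwargs": {
  "targets": "1 -0.06 0.13 0 0;1 -0.06 0.13 0 0;1 -0.06 0.13 0 0;1 -0.06 0.13 0 0;1 -0.06 0.13 0 0"
}}

```text
time_s: 2.95
eef_pos: [468.0, 279.2, 273.4]
tcp_rot: [-0.392, 0.589, 0.392, 0.589]
ft_force: [-0.2, -0.5, -0.7]
grip_width: 85.2
```

```bash
python3 - <<'E'
from h import *
st()
f=shot("wrist","w6")
E
python3 -c "
import cv2,numpy as np
cv2.imwrite('pics/c2.png',cv2.resize(np.vstack([np.hstack([cv2.imread(f'pics/w{i}.png') for i in (4,5)]),np.hstack([cv2.imread(f'pics/w{i}.png') for i in (6,3)])]),None,fx=.62,fy=.62))"
```

```text
t 2.95 pos [468.  279.2 273.4] yaw_jaw 2.7457 down [-0.  0. -1.] F [-0.2 -0.5 -0.7] w 85.2
```

View pics/c2.png

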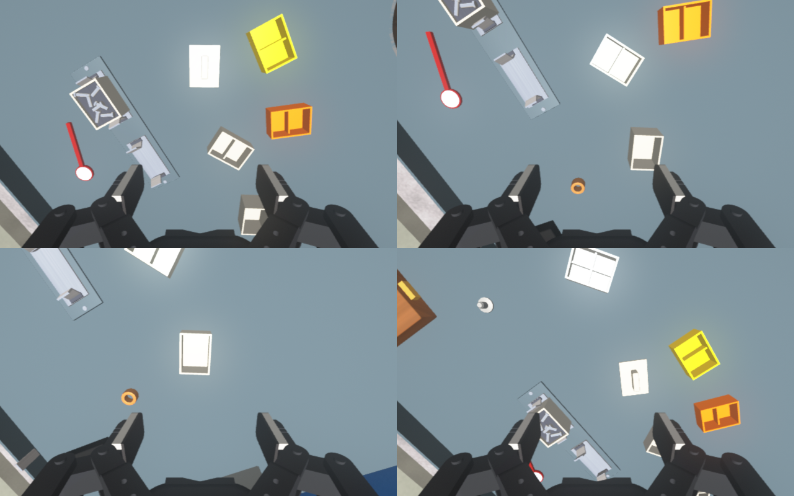

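Run:
```python
from h import *
def crop(n,x0,y0,w=100,h=75,s=4):
    i=cv2.imread(f"pics/{n}.png")[y0:y0+h,x0:x0+w];o=cv2.resize(i,None,fx=s,fy=s,interpolation=cv2.INTER_CUBIC)
    for k in range(0,w,20): cv2.putText(o,str(x0+k),(k*s,10),0,.35,(0,0,255),1);cv2.line(o,(k*s,0),(k*s,h*s),(80,80,160),1)
    for k in range(0,h,20): cv2.putText(o,str(y0+k),(0,k*s+10),0,.35,(0,0,255),1);cv2.line(o,(0,k*s),(w*s,k*s),(80,80,160),1)
    return o
cv2.imwrite("pics/z1.png",np.vstack([np.hstack([crop("w6",270,120),crop("w5",360,195)]),np.hstack([crop("w5",150,75),crop("w4",195,210)])]))
```

```text
(no output)
```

View pics/z1.png

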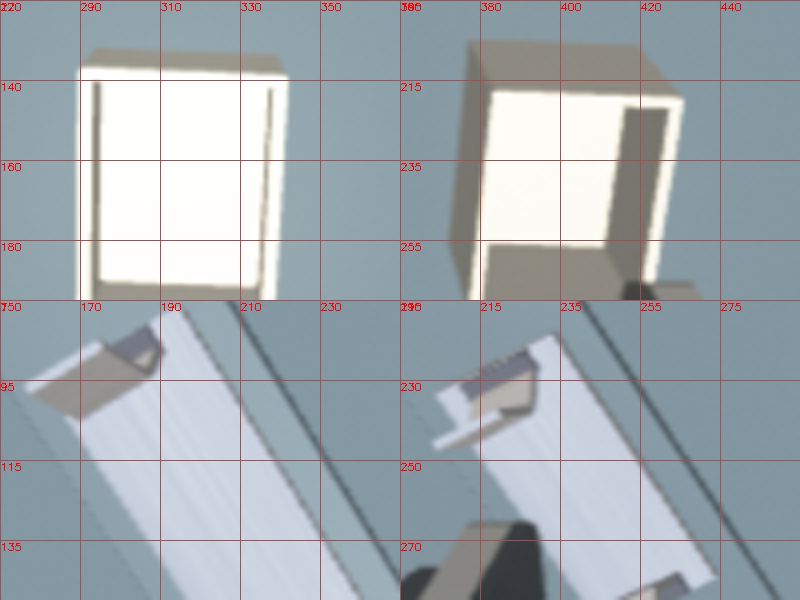

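```bash
cat >> h.py <<'E'
def quad(f,seed,thr=200,win=70,sat=60):
    img=f["image"];hsv=cv2.cvtColor(img,cv2.COLOR_RGB2HSV)
    m=((hsv[:,:,2]>thr)&(hsv[:,:,1]<sat)).astype(np.uint8)
    k=np.zeros_like(m);x,y=map(int,seed);k[max(0,y-win):y+win,max(0,x-win):x+win]=1;m*=k
    cs,_=cv2.findContours(m,cv2.RETR_EXTERNAL,cv2.CHAIN_APPROX_NONE)
    c=max(cs,key=cv2.contourArea);h=cv2.convexHull(c)
    q=cv2.approxPolyN(h,4,ensure_convex=True).reshape(-1,2).astype(float)
    return q,m
def rect(P):
    P=np.asarray(P)[:,:2];c=P.mean(0)
    e=[P[(i+1)%4]-P[i] for i in range(4)];a=(e[0]-e[2])/2;b=(e[1]-e[3])/2
    if np.linalg.norm(a)>np.linalg.norm(b):a,b=b,a
    if a@[1,0]>0: a=-a
    return c,np.arctan2(a[1],a[0])%(2*np.pi),np.linalg.norm(a),np.linalg.norm(b)
E
python3 - <<'E'
from h import *
vis=[]
for n,s in [("w6",(315,170)),("w5",(405,245)),("w5",(355,95)),("w4",(372,240)),("w4",(330,105)),("w3",(383,208)),("w2",(320,200)),("w3",(315,35))]:
    f=load(n)
    hsv=cv2.cvtColor(f["image"],cv2.COLOR_RGB2HSV)
    q,m=quad(f,s,thr=195,sat=30)
    o=f["image"][:,:,::-1].copy()
    for p in q: cv2.circle(o,tuple(p.astype(int)),1,(0,0,255),-1)
    y0=max(0,s[1]-50);x0=s[0]-50
    vis.append(cv2.resize(o[y0:y0+100,x0:x0+100],(200,200)) if y0+100<=400 else np.zeros((200,200,3),np.uint8))
    print(n,q.tolist())
cv2.imwrite("pics/q.png",np.vstack([np.hstack(vis[:4]),np.hstack(vis[4:])]))
E
```

```text
w6 [[342.0, 138.0], [338.0, 204.0], [289.0, 204.0], [289.0, 136.0]]
w5 [[431.0, 218.0], [421.0, 275.0], [376.0, 274.0], [382.0, 218.0]]
w5 [[400.0, 93.0], [371.0, 140.0], [310.0, 103.0], [338.0, 52.0]]
w4 [[411.0, 241.0], [385.0, 275.0], [334.0, 248.0], [358.0, 211.0]]
w4 [[355.0, 72.0], [352.0, 140.0], [305.0, 140.0], [305.0, 72.0]]
w3 [[406.0, 234.0], [363.0, 239.0], [357.0, 185.0], [403.0, 178.0]]
w2 [[352.0, 181.0], [350.0, 225.0], [287.0, 224.0], [287.0, 180.0]]
w3 [[359.0, 14.0], [341.0, 72.0], [270.0, 48.0], [284.0, -14.0]]
```

View pics/q.png

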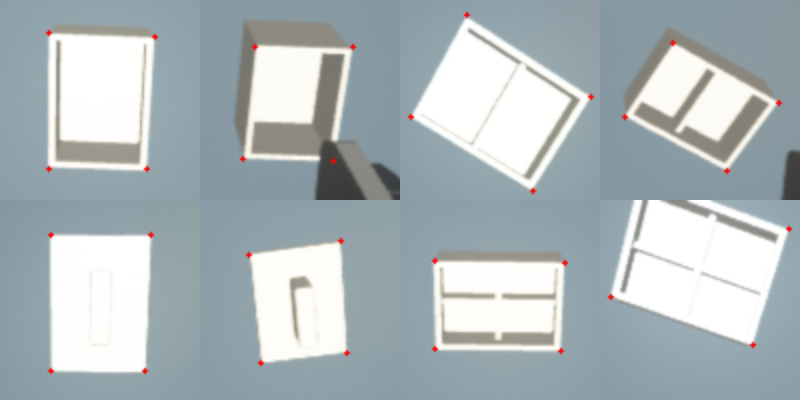

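Run:
```python
from h import *
for nm,a,sa,b,sb in [("deep","w6",(315,170),"w5",(405,245)),("split","w5",(355,95),"w4",(372,240)),("cover","w4",(330,105),"w3",(383,208)),("cross","w2",(320,200),"w3",(315,35))]:
    fa,fb=load(a),load(b);qa=quad(fa,sa,195,70,30)[0];qb=quad(fb,sb,195,70,30)[0]
    P=[tri([(fa,p),(fb,q)]) for p,q in zip(qa,qb)]
    zs=[p[0][2] for p in P];print(nm,"z",np.round(zs,1),"res",[p[1] for p in P])
    z=np.median(zs)
    for f,q in ((fa,qa),(fb,qb)):
        print("   ",[np.round(v,3) for v in rect([onz(f,p,z) for p in q])])
# bay plate top corners
f5,f4=load("w5"),load("w4")
def crop(n,x0,y0,w=135,h=100,s=6):
    i=cv2.imread(f"pics/{n}.png")[y0:y0+h,x0:x0+w];o=cv2.resize(i,None,fx=s,fy=s,interpolation=cv2.INTER_CUBIC)
    for k in range(0,w,20): cv2.putText(o,str(x0+k),(k*s,10),0,.4,(0,0,255),1);cv2.line(o,(k*s,0),(k*s,h*s),(80,80,160),1)
    for k in range(0,h,20): cv2.putText(o,str(y0+k),(0,k*s+10),0,.4,(0,0,255),1);cv2.line(o,(0,k*s),(w*s,k*s),(80,80,160),1)
    return o
cv2.imwrite("pics/z2.png",crop("w5",140,70,130,100));cv2.imwrite("pics/z3.png",crop("w4",180,200,130,100))
```

```text
deep z [44.7 44.8 43.2 47.4] res [[0.2, 0.2], [0.6, 0.6], [0.0, 0.0], [0.7, 0.7]]
    [array([477.401, 277.294]), np.float64(2.726), np.float64(57.463), np.float64(77.463)]
    [array([477.844, 277.671]), np.float64(2.732), np.float64(57.498), np.float64(76.99)]
split z [40.  38.  39.5 39.6] res [[0.0, 0.0], [0.3, 0.3], [0.2, 0.2], [0.4, 0.4]]
    [array([469.103,  93.002]), np.float64(3.791), np.float64(57.103), np.float64(77.322)]
    [array([469.288,  92.804]), np.float64(3.788), np.float64(56.558), np.float64(77.163)]
cover z [ 144.4   28.1 -283.9   87.6] res [[8.4, 8.4], [28.2, 28.2], [22.8, 22.8], [22.6, 22.6]]
    [array([456.688, -79.987]), np.float64(2.747), np.float64(49.336), np.float64(66.438)]
    [array([455.862, -97.314]), np.float64(2.739), np.float64(50.399), np.float64(67.09)]
cross z [33.4 33.  30.8 33.8] res [[0.1, 0.1], [0.1, 0.1], [0.3, 0.3], [0.7, 0.7]]
    [array([ 425.185, -295.055]), np.float64(3.844), np.float64(56.236), np.float64(77.145)]
    [array([ 425.493, -295.032]), np.float64(3.868), np.float64(56.899), np.float64(77.54)]
```

View pics/z2.png

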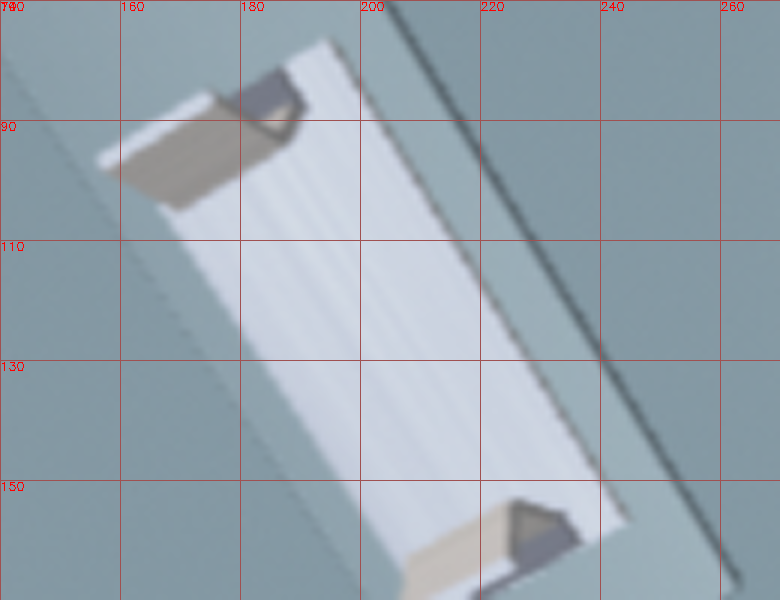

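View pics/z3.png

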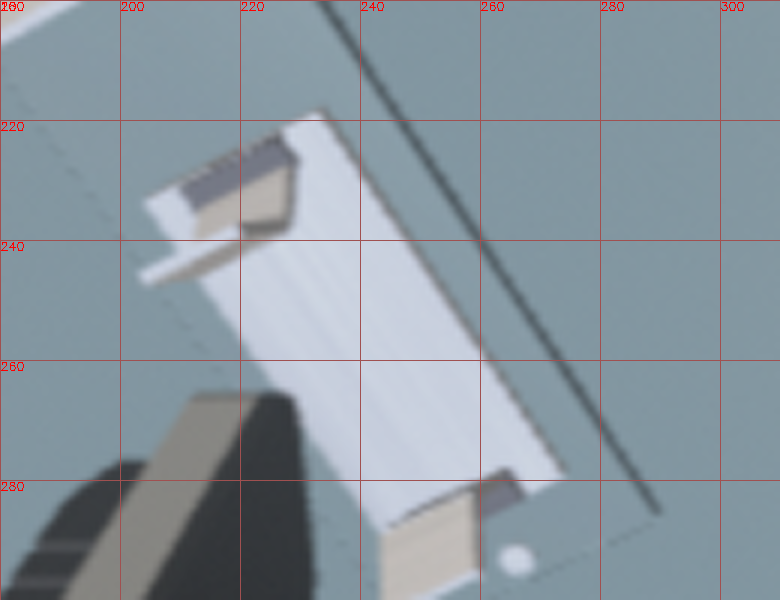

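Run:
```python
from h import *
f5,f4=load("w5"),load("w4")
for a,b in [((195,76.5),(233,217.5)),((244.5,156.5),(274,279)),((263,167),(289,285)),((156,97),(203,246))]:
    x,r=tri([(f5,a),(f4,b)]);print(np.round(x,1),r)
for a in [(195,76.5),(244.5,156.5),(166,103),(206,162)]: print(np.round(onz(f5,a,10),1))
fa,fb=load("w4"),load("w3");qa=quad(fa,(330,105),195,70,30)[0];qb=np.roll(quad(fb,(383,208),195,70,30)[0],1,0)
P=[tri([(fa,p),(fb,q)]) for p,q in zip(qa,qb)];print(np.round([p[0][2] for p in P],1),[p[1] for p in P])
z=np.median([p[0][2] for p in P])
for f,q in ((fa,qa),(fb,qb)): print("   ",[np.round(v,3) for v in rect([onz(f,p,z) for p in q])])
```

```text
[625.8   3.    7. ] [0.1, 0.1]
[614.8 106.1  10.8] [0.0, 0.0]
[602.2 127.5   2.9] [0.3, 0.3]
[660.   11.8  46.9] [0.0, 0.0]
[624.6   3.6  10. ]
[615.  106.2  10. ]
[670.   15.5  10. ]
[661.7  94.   10. ]
[10.6 14.4 10.5 10.3] [[0.3, 0.3], [0.1, 0.1], [0.3, 0.3], [0.6, 0.6]]
    [array([456.644, -77.495]), np.float64(2.747), np.float64(56.2), np.float64(75.68)]
    [array([457.021, -77.181]), np.float64(2.739), np.float64(57.413), np.float64(76.426)]
```

Request:
{"fn": "servo_tool", "kwargs": {
  "targets": "1 0.12 -0.13 0 0.1;1 0.12 -0.13 0 0.2;1 0.12 -0.13 0 0.3;1 0.12 -0.13 0 0.3;1 0.12 -0.13 0 0.3"
}}

```text
time_s: 3.42
eef_pos: [591.6, 141.6, 273.0]
tcp_rot: [-0.474, 0.525, 0.474, 0.524]
ft_force: [0.0, 0.6, -0.3]
grip_width: 85.4
```

Run:
```python
from h import *
st()
f=shot("wrist","w7")
```

```text
t 3.42 pos [591.6 141.6 273. ] yaw_jaw 3.0397 down [-0.001 -0.002 -1.   ] F [ 0.   0.6 -0.3] w 85.4
```

Request:
{"fn": "servo_tool", "kwargs": {
  "targets": "1 0.02 -0.12 0 0.1;1 0.02 -0.12 0 0.1;1 0.02 -0.12 0 0.1;1 0.02 -0.12 0 0.1"
}}

```text
time_s: 3.8
eef_pos: [608.7, 20.6, 273.4]
tcp_rot: [-0.499, 0.501, 0.499, 0.5]
ft_force: [0.1, 0.4, 0.2]
grip_width: 85.4
```

```bash
python3 - <<'E'
from h import *
st()
f=shot("wrist","w8")
E
python3 -c "
import cv2,numpy as np
cv2.imwrite('pics/c3.png',cv2.resize(np.vstack([cv2.imread(f'pics/w{i}.png') for i in (7,8)]),None,fx=.75,fy=.75))"
```

```text
t 3.8 pos [608.7  20.6 273.4] yaw_jaw 3.138 down [-0.001 -0.001 -1.   ] F [0.1 0.4 0.2] w 85.4
```

View pics/c3.png

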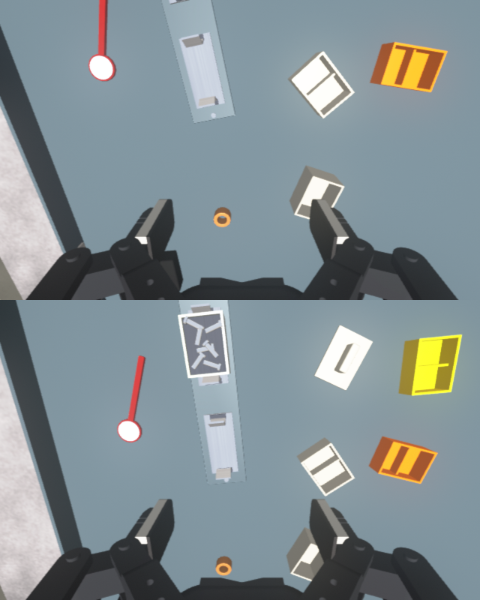

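Run:
```python
from h import *
def crop(n,x0,y0,w=135,h=100,s=6):
    i=cv2.imread(f"pics/{n}.png")[y0:y0+h,x0:x0+w];o=cv2.resize(i,None,fx=s,fy=s,interpolation=cv2.INTER_CUBIC)
    for k in range(0,w,20): cv2.putText(o,str(x0+k),(k*s,10),0,.4,(0,0,255),1);cv2.line(o,(k*s,0),(k*s,h*s),(80,80,160),1)
    for k in range(0,h,20): cv2.putText(o,str(y0+k),(0,k*s+10),0,.4,(0,0,255),1);cv2.line(o,(0,k*s),(w*s,k*s),(80,80,160),1)
    return o
cv2.imwrite("pics/z4.png",np.hstack([crop("w7",230,40,65,100),crop("w8",265,145,65,100)]))
```

```text
(no output)
```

View pics/z4.png

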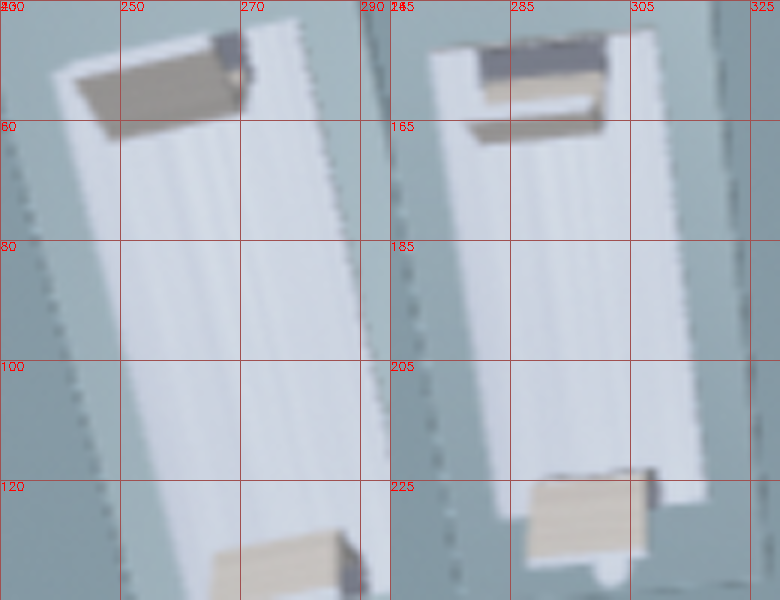

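Run:
```python
from h import *
f=load("w8");f7=load("w7")
q=[(271.5,153.5),(309,150),(317.5,228),(283.5,231.5)]
P=np.array([onz(f,p,10) for p in q]);print(np.round(P[:,:2],1),[np.round(v,3) for v in rect(P)])
# w7/w8 tri of two far corners
for a,b in [((239,53),(271.5,153.5)),((280,43),(309,150))]:
    print([np.round(v,1) for v in tri([(f7,a),(f,b)])])
# leaves tops z~45+6
E2=[(278,165.5),(300,163.5),(288,238.5),(308,237)]
for z in (45,47): print(np.round([onz(f,p,z)[:2] for p in E2],1).tolist())
# refine plate edges in w5 again
```

```text
[[670.6   7.4]
 [625.    3.3]
 [615.6 106.3]
 [660.5 111.1]] [array([642.923,  57.043]), np.float64(3.239), np.float64(45.546), np.float64(103.83)]
[array([671.3,   8. ,   6.8]), array([0.1, 0.1])]
[array([624.6,   3.3,  10. ]), array([0.3, 0.3])]
[[658.6, 14.5], [633.9, 12.3], [650.9, 104.6], [626.6, 102.7]]
[[658.3, 14.0], [633.7, 11.9], [650.6, 103.6], [626.5, 101.7]]
```

Plate corners in w8 are (271,153), (309,150), (317,228) and (283,231), which puts the bay centre at about (642.7, 57.4) and its yaw at about 0.09. Now moving to the deep bin.

Request:
{"fn": "servo_tool", "kwargs": {
  "targets": "1 -0.131 0.257 -0.1 -0.1;1 -0.131 0.257 -0.1 -0.2;1 -0.131 0.257 -0.1 -0.3;1 -0.131 0.257 -0.1 -0.409;1 -0.131 0.257 -0.1 -0.409",
  "newtons": 60
}}

```text
time_s: 4.27
eef_pos: [518.2, 203.6, 204.9]
tcp_rot: [-0.386, 0.592, 0.386, 0.592]
ft_force: [0.2, 1.2, -1.6]
grip_width: 85.5
```

Run:
```python
from h import *
s=st()
print((np.array([477.6,277.5,130])-s["eef_pos"])/1000)
```

```text
t 4.27 pos [518.2 203.6 204.9] yaw_jaw 2.7265 down [ 0.  0. -1.] F [ 0.2  1.2 -1.6] w 85.5
[-0.04063196  0.07393079 -0.07493417]
```

Request:
{"fn": "servo_tool", "kwargs": {
  "targets": "1 -0.0406 0.074 -0.075 0;1 -0.0406 0.074 -0.075 0;1 -0.0406 0.074 -0.075 0;1 -0.0406 0.074 -0.075 0;1 -0.0406 0.074 -0.075 0"
}}

```text
time_s: 4.68
eef_pos: [477.7, 277.0, 129.2]
tcp_rot: [-0.389, 0.591, 0.389, 0.589]
ft_force: [-0.4, -0.3, -0.2]
grip_width: 85.2
```

Run:
```python
from h import *
s=st()
f=shot("wrist","w9")
for i,sx in enumerate([(-1,-1),(1,-1),(1,1),(-1,1)]):
    a=2.729;ux=np.array([np.cos(a),np.sin(a)]);uy=np.array([-ux[1],ux[0]])
    X=np.array([477.6,277.5])+28*sx[0]*ux+38*sx[1]*uy
    p=proj(f,[*X,46]);cv2.circle(f["image"],tuple(p.astype(int)),3,(255,0,0),1)
cv2.imwrite("pics/w9a.png",f["image"][:,:,::-1])
```

```text
t 4.68 pos [477.7 277.  129.2] yaw_jaw 2.7366 down [-0.002 -0.002 -1.   ] F [-0.4 -0.3 -0.2] w 85.2
```

View pics/w9a.png

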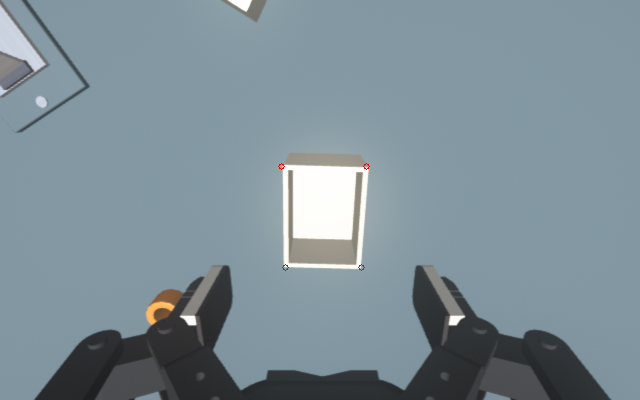

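The predicted rim corners fall on the deep bin rim, between the fingers. Descending and gripping.

Request:
{"fn": "servo_tool", "kwargs": {
  "targets": "1 0 0 -0.04 -0.006;1 0 0 -0.08 -0.006;1 0 0 -0.099 -0.006;0.4 0 0 -0.099 -0.006;-0.5 0 0 -0.099 -0.006"
}}

```text
time_s: 5.15
eef_pos: [479.5, 276.0, 31.7]
tcp_rot: [-0.387, 0.592, 0.386, 0.592]
ft_force: [0.3, 0.3, 0.3]
grip_width: 64.0
```

Request:
{"fn": "servo_tool", "kwargs": {
  "targets": "-0.5 0 0 0 0;-0.5 0 0 0 0;-0.5 0 0 0 0;-0.5 0 0 0 0;-0.5 0 0 0 0"
}}

```text
time_s: 5.57
eef_pos: [479.9, 277.6, 33.2]
tcp_rot: [-0.387, 0.591, 0.387, 0.593]
ft_force: [-0.6, -1.8, 7.7]
grip_width: 54.8
```

Request:
{"fn": "servo_tool", "kwargs": {
  "targets": "-0.5 0 0 0.01 0;-0.5 0 0 0.03 0;-0.5 0 0 0.06 0;-0.5 0 0 0.09 0;-0.5 0 0 0.09 0"
}}

```text
time_s: 5.98
eef_pos: [481.4, 279.1, 128.1]
tcp_rot: [-0.387, 0.588, 0.388, 0.595]
ft_force: [0.4, 1.1, 0.3]
grip_width: 55.0
```

```bash
python3 - <<'E'
from h import *
s=st()
f=shot("wrist","w10");f=shot("scene","s10")
E
python3 -c "
import cv2,numpy as np
cv2.imwrite('pics/c.png',cv2.resize(np.vstack([cv2.imread(f'pics/{i}.png') for i in ('w10','s10')]),None,fx=.75,fy=.75))"
```

```text
t 5.98 pos [481.4 279.1 128.1] yaw_jaw 2.7299 down [ 0.007  0.006 -1.   ] F [0.4 1.1 0.3] w 55.0
```

View pics/c.png

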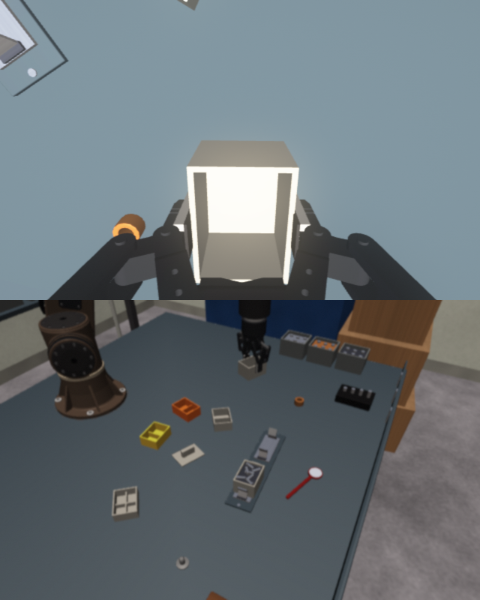

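Run:
```python
from h import *
f=load("w10")
i=cv2.imread("pics/w10.png")[180:400,230:420];cv2.imwrite("pics/z.png",cv2.resize(i,None,fx=2.7,fy=2.7,interpolation=cv2.INTER_CUBIC))
```

```text
(no output)
```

View pics/z.png

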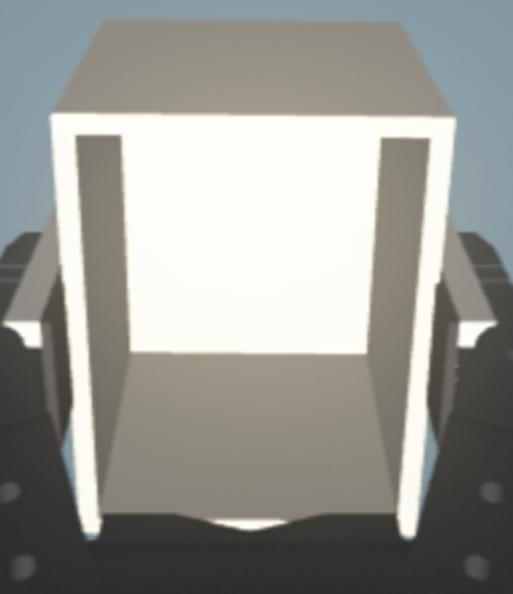

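Run:
```python
from h import *
f=load("w10");tcp=np.array([481.4,279.1])
P=[onz(f,p,141) for p in [(248.9,222.2),(398.5,224.1),(381.5,379),(263.3,379)]]
print(np.round(P,1));a,b,c,d=[p[:2] for p in P]
print(np.linalg.norm(a-b),np.linalg.norm(a-d),np.linalg.norm(b-c))
x=(b-a)/np.linalg.norm(b-a);y=np.array([-x[1],x[0]])
print("x dir",np.arctan2(x[1],x[0]),np.arctan2(-x[1],-x[0]))
for s in (1,-1): print((a+b)/2+s*38*y - tcp)
# in tool: jaw dir
```

```text
[[492.  232.7 141. ]
 [440.9 255.8 141. ]
 [473.1 325.5 141. ]
 [522.5 304.2 141. ]]
56.02967904486817 77.68591717037769 76.77066924659165
x dir 2.717607399384227 -0.42398525420556604
[-30.58281172 -69.46262771]
[ 0.68329165 -0.1919212 ]
```

Request:
{"fn": "servo_tool", "kwargs": {
  "targets": "-0.5 0.16 -0.222 0 0.1;-0.5 0.16 -0.222 0 0.2;-0.5 0.16 -0.222 0 0.3;-0.5 0.16 -0.222 0 0.4;-0.5 0.16 -0.222 0 0.515"
}}

```text
time_s: 6.5
eef_pos: [600.1, 106.8, 120.4]
tcp_rot: [-0.525, 0.474, 0.526, 0.473]
ft_force: [0.8, 0.4, -0.7]
grip_width: 55.1
```

Request:
{"fn": "servo_tool", "kwargs": {
  "targets": "-0.5 0.04 -0.055 0 0;-0.5 0.04 -0.055 0 0;-0.5 0.04 -0.055 0 0;-0.5 0.04 -0.055 0 0;-0.5 0.04 -0.055 0 0"
}}

```text
time_s: 6.92
eef_pos: [639.2, 53.4, 120.2]
tcp_rot: [-0.524, 0.475, 0.524, 0.474]
ft_force: [0.4, -0.2, -0.1]
grip_width: 54.8
```

Run:
```python
from h import *
s=st();print(np.array([642.0,57.2])-s["eef_pos"][:2])
f=shot("wrist","w11")
```

```text
t 6.92 pos [639.2  53.4 120.2] yaw_jaw -3.0433 down [-0.002 -0.    -1.   ] F [ 0.4 -0.2 -0.1] w 54.8
[2.8407977  3.84002854]
```

View pics/w11.png

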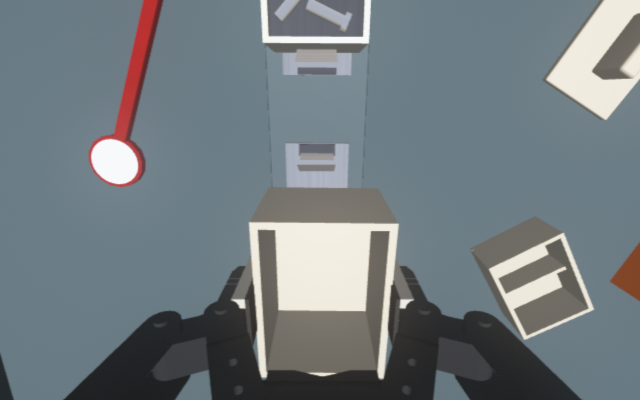

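Request:
{"fn": "servo_tool", "kwargs": {
  "targets": "-0.5 0.003 0.004 0 0;-0.5 0.003 0.004 -0.01 0;-0.5 0.003 0.004 -0.03 0;-0.5 0.003 0.004 -0.03 0",
  "newtons": 80
}}

```text
time_s: 7.3
eef_pos: [640.6, 58.3, 87.5]
tcp_rot: [-0.523, 0.476, 0.525, 0.473]
ft_force: [-1.7, -1.4, -2.3]
grip_width: 54.6
```

Run:
```python
from h import *
s=st()
f=shot("wrist","w12")
q,m=quad(f,(320,290),thr=200,win=110,sat=60);print(q.tolist())
P=[onz(f,p,s["eef_pos"][2]+12.8)[:2] for p in q];print(np.round(P,1).tolist())
f=shot("scene","s12")
cv2.imwrite("pics/z.png",cv2.resize(f["image"][140:290,260:440,::-1],None,fx=4,fy=4,interpolation=cv2.INTER_CUBIC))
```

```text
t 7.3 pos [640.6  58.3  87.5] yaw_jaw -3.0417 down [-0.005 -0.001 -1.   ] F [-1.7 -1.4 -2.3] w 54.6
[[398.0, 223.0], [383.0, 377.0], [260.0, 376.0], [249.0, 222.0]]
[[616.8, 17.7], [610.2, 93.1], [665.7, 97.7], [672.5, 22.7]]
```

View pics/z.png

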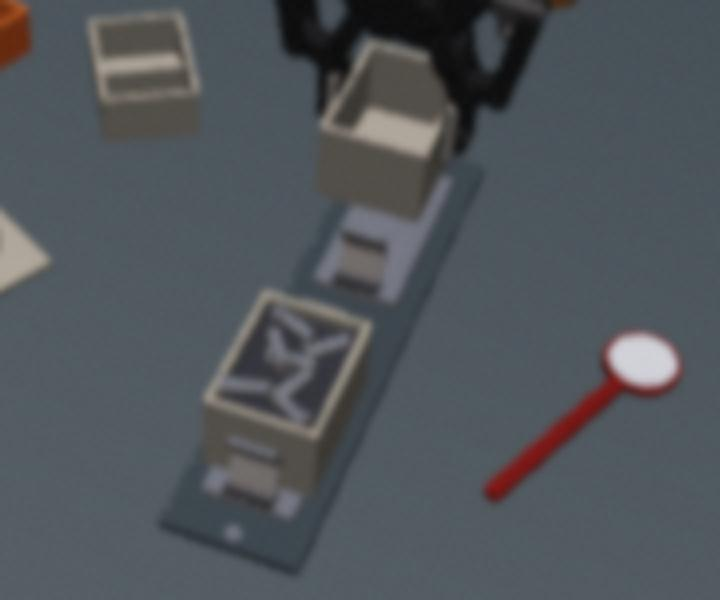

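Bin held over the bay: its rim is measured at (641.3, 57.8) against the bay centre at (642.7, 57.4). Pushing down.

Request:
{"fn": "servo_tool", "kwargs": {
  "targets": "-0.5 0.001 -0.001 -0.006 0;-0.5 0.001 -0.001 -0.012 0;-0.5 0.001 -0.001 -0.018 0;-0.5 0.001 -0.001 -0.022 0;-0.5 0.001 -0.001 -0.022 0"
}}

```text
time_s: 7.82
eef_pos: [643.4, 56.4, 68.1]
tcp_rot: [-0.524, 0.475, 0.524, 0.474]
ft_force: [-0.9, 0.6, -1.0]
grip_width: 54.7
```

Request:
{"fn": "servo_tool", "kwargs": {
  "targets": "-0.5 0 0 -0.005 0;-0.5 0 0 -0.01 0;-0.5 0 0 -0.015 0;-0.5 0 0 -0.02 0;-0.5 0 0 -0.02 0"
}}

```text
time_s: 8.23
eef_pos: [645.4, 57.1, 49.6]
tcp_rot: [0.525, -0.474, -0.524, -0.475]
ft_force: [3.1, 1.0, -1.8]
grip_width: 54.6
```

Request:
{"fn": "servo_tool", "kwargs": {
  "targets": "-0.5 0 0 -0.003 0;-0.5 0 0 -0.006 0;-0.5 0 0 -0.009 0;-0.5 0 0 -0.011 0;-0.5 0 0 -0.011 0"
}}

```text
time_s: 8.65
eef_pos: [645.1, 56.9, 43.2]
tcp_rot: [0.525, -0.474, -0.524, -0.475]
ft_force: [-11.2, 2.4, 35.7]
grip_width: 54.7
```

Run:
```python
from h import *
s=st()
f=shot("wrist","w13")
q,m=quad(f,(320,290),thr=200,win=110,sat=60);print(q.tolist())
P=[onz(f,p,56)[:2] for p in q];print(np.round(P,1).tolist(),rect(P))
f=shot("scene","s13")
cv2.imwrite("pics/z.png",np.hstack([cv2.resize(f["image"][140:290,280:400,::-1],None,fx=3,fy=3,interpolation=cv2.INTER_CUBIC),cv2.resize(cv2.imread("pics/w13.png")[:,100:500],(440,450))]))
```

```text
t 8.65 pos [645.1  56.9  43.2] yaw_jaw -3.0411 down [ 0.003 -0.    -1.   ] F [-11.2   2.4  35.7] w 54.7
[[398.0, 223.0], [383.0, 378.0], [260.0, 376.0], [249.0, 222.0]]
[[621.2, 16.3], [614.5, 92.1], [670.0, 96.7], [676.9, 21.5]] (array([645.66681277,  56.65944765]), np.float64(3.2296688330108676), np.float64(55.87495960044764), np.float64(75.83419854986276))
```

View pics/z.png

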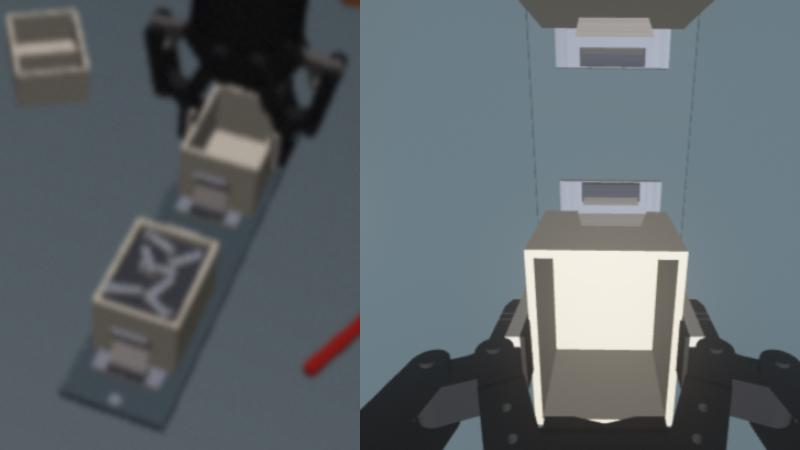

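Deep bin is home: TCP z is 43.2 with a 36 N reaction, the rim is at (645.7, 56.7), and both leaves bear on it. Releasing.

Request:
{"fn": "servo_tool", "kwargs": {
  "targets": "0 0 0 0.001 0;1 0 0 0.001 0;1 0 0 0.001 0;1 0 0 0.001 0;1 0 0 0.001 0"
}}

```text
time_s: 9.17
eef_pos: [643.6, 56.4, 38.7]
tcp_rot: [-0.524, 0.475, 0.524, 0.474]
ft_force: [-0.6, -0.3, 0.4]
grip_width: 85.5
```

Request:
{"fn": "servo_tool", "kwargs": {
  "targets": "1 0 0 0.01 0;1 0 0 0.04 0;1 0 0 0.08 0;1 0 0 0.12 0;1 0 0 0.16 0"
}}

```text
time_s: 9.58
eef_pos: [643.6, 56.4, 201.3]
tcp_rot: [-0.524, 0.475, 0.524, 0.474]
ft_force: [0.9, 0.9, -0.3]
grip_width: 85.4
```

Run:
```python
from h import *
s=st()
f=shot("wrist","w14")
f2=shot("top","t14");f3=shot("scene","s14")
cv2.imwrite("pics/z.png",np.vstack([np.hstack([cv2.resize(f3["image"][140:290,280:400,::-1],None,fx=2,fy=2),cv2.resize(f2["image"][140:290,250:400,::-1],None,fx=2,fy=2)]),cv2.resize(f["image"][50:400,100:,::-1],(540,300))]))
```

```text
t 9.58 pos [643.6  56.4 201.3] yaw_jaw -3.0423 down [-0.001 -0.001 -1.   ] F [ 0.9  0.9 -0.3] w 85.4
```

View pics/z.png

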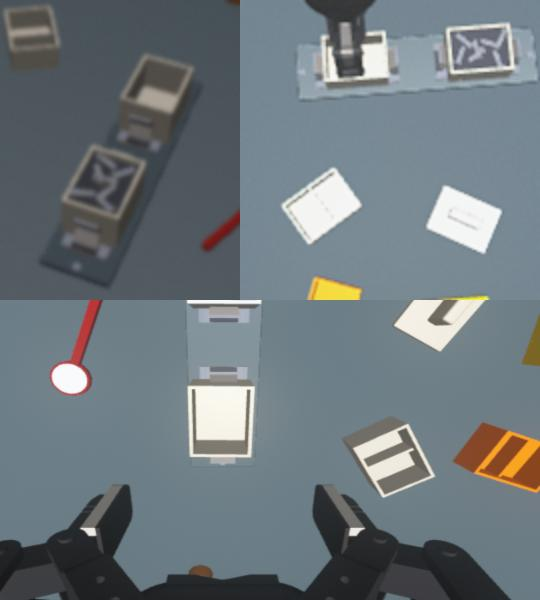

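Run:
```python
from h import *
f=load("w14");q,m=quad(f,(360,195),thr=195,win=75,sat=45);print(q.tolist())
print([np.round(v,3) for v in rect([onz(f,p,56) for p in q])])
i=f["image"][:,:,::-1].copy()
for p in q: cv2.circle(i,tuple(p.astype(int)),1,(0,0,255),-1)
cv2.imwrite("pics/z.png",cv2.resize(i[120:280,290:430],None,fx=3,fy=3))
```

```text
[[354.0, 151.0], [351.0, 235.0], [289.0, 232.0], [287.0, 149.0]]
[array([645.666,  57.323]), np.float64(3.199), np.float64(56.826), np.float64(77.117)]
```

View pics/z.png

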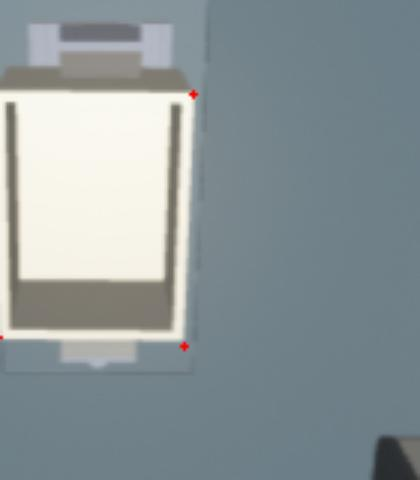

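Request:
{"fn": "servo_tool", "kwargs": {
  "targets": "1 -0.174 0.0365 -0.04 0.11;1 -0.174 0.0365 -0.04 0.22;1 -0.174 0.0365 -0.04 0.33;1 -0.174 0.0365 -0.04 0.44;1 -0.174 0.0365 -0.07 0.549"
}}

```text
time_s: 10.15
eef_pos: [467.7, 93.6, 131.8]
tcp_rot: [0.635, -0.311, -0.633, -0.314]
ft_force: [1.9, 1.4, -0.7]
grip_width: 85.7
```

Run:
```python
from h import *
s=st()
print((np.array([469.2,92.9,130])-s["eef_pos"])/1000)
f=shot("wrist","w15")
```

```text
t 10.15 pos [467.7  93.6 131.8] yaw_jaw -2.4872 down [ 0.004  0.003 -1.   ] F [ 1.9  1.4 -0.7] w 85.7
[ 0.00147619 -0.00068559 -0.00179393]
```

Request:
{"fn": "servo_tool", "kwargs": {
  "targets": "1 0 0 0 0;1 0 0 0 0"
}}

```text
time_s: 10.37
eef_pos: [470.1, 93.2, 129.2]
tcp_rot: [-0.633, 0.315, 0.633, 0.314]
ft_force: [0.3, 0.3, 0.8]
grip_width: 85.4
```

Run:
```python
from h import *
s=st()
f=shot("wrist","w16")
q,m=quad(f,(320,215),thr=195,win=85,sat=45);print(q.tolist())
P=[onz(f,p,38) for p in q];r=rect(P);print([np.round(v,3) for v in r])
print((r[0]-s["eef_pos"][:2])/1000)
i=f["image"][:,:,::-1].copy()
for p in q: cv2.circle(i,tuple(p.astype(int)),2,(0,0,255),-1)
cv2.imwrite("pics/z.png",i)
```

```text
t 10.37 pos [470.1  93.2 129.2] yaw_jaw -2.4938 down [-0.001 -0.001 -1.   ] F [0.3 0.3 0.8] w 85.4
[[364.0, 165.0], [360.0, 262.0], [286.0, 262.0], [282.0, 165.0]]
[array([469.56 ,  93.108]), np.float64(3.788), np.float64(56.174), np.float64(75.112)]
[-5.14522371e-04 -5.60311351e-05]
```

View pics/z.png

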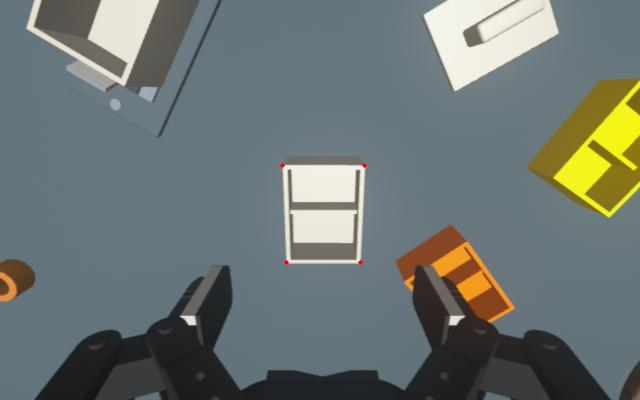

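Split bin sits centred between the fingers, with its rim quad at (282,165) to (360,262). The orange decoy is clear. Descending.

Request:
{"fn": "servo_tool", "kwargs": {
  "targets": "1 -0.0005 0 -0.04 0;1 -0.0005 0 -0.08 0;1 -0.0005 0 -0.103 0;1 -0.0005 0 -0.103 0;-0.5 -0.0005 0 -0.103 0",
  "newtons": 50
}}

```text
time_s: 10.83
eef_pos: [470.2, 92.8, 25.9]
tcp_rot: [-0.633, 0.316, 0.633, 0.314]
ft_force: [0.4, 0.3, 0.6]
grip_width: 75.3
```

Request:
{"fn": "servo_tool", "kwargs": {
  "targets": "-0.5 0 0 0 0;-0.5 0 0 0 0;-0.5 0 0 0 0;-0.5 0 0 0 0;-0.5 0 0 0 0"
}}

```text
time_s: 11.25
eef_pos: [471.1, 93.9, 28.2]
tcp_rot: [0.634, -0.313, -0.632, -0.316]
ft_force: [-0.4, 0.3, 8.9]
grip_width: 55.0
```

Request:
{"fn": "servo_tool", "kwargs": {
  "targets": "-0.5 0 0 0.01 0;-0.5 0 0 0.03 0;-0.5 0 0 0.07 0;-0.5 0 0 0.11 0;-0.5 0 0 0.13 0"
}}

```text
time_s: 11.67
eef_pos: [471.3, 93.9, 161.8]
tcp_rot: [0.635, -0.313, -0.632, -0.316]
ft_force: [0.8, 0.3, -1.5]
grip_width: 55.5
```

Request:
{"fn": "servo_tool", "kwargs": {
  "targets": "-0.5 0 0 0 0;-0.5 0 0 0 0"
}}

```text
time_s: 11.83
eef_pos: [470.3, 93.7, 158.6]
tcp_rot: [0.634, -0.313, -0.632, -0.316]
ft_force: [-0.3, -0.2, -0.4]
grip_width: 55.4
```

Run:
```python
from h import *
s=st()
f=shot("wrist","w17")
q,m=quad(f,(320,290),thr=195,win=120,sat=45);print(q.tolist())
for dz in (10,12,14):
  P=[onz(f,p,s["eef_pos"][2]+dz) for p in q];r=rect(P);print(dz,[np.round(v,3) for v in r],r[0]-s["eef_pos"][:2],[np.linalg.norm(P[i]-P[(i+1)%4]) for i in range(4)])
i=f["image"][:,:,::-1].copy()
for p in q: cv2.circle(i,tuple(p.astype(int)),2,(0,0,255),-1)
cv2.imwrite("pics/z.png",i)
```

```text
t 11.83 pos [470.3  93.7 158.6] yaw_jaw -2.4935 down [ 0.004  0.003 -1.   ] F [-0.3 -0.2 -0.4] w 55.4
[[395.0, 224.0], [383.0, 374.0], [262.0, 374.0], [250.0, 223.0]]
10 [array([469.95 ,  94.434]), np.float64(3.789), np.float64(55.948), np.float64(75.516)] [-0.32595882  0.71034861] [np.float64(75.21718604147371), np.float64(55.9941952275964), np.float64(75.81439199406675), np.float64(55.90364529477145)]
12 [array([470.858,  93.222]), np.float64(3.789), np.float64(54.966), np.float64(74.19)] [ 0.58237539 -0.50152465] [np.float64(73.89657189756825), np.float64(55.011085780329985), np.float64(74.48329249874992), np.float64(54.922125663986)]
14 [array([471.767,  92.01 ]), np.float64(3.789), np.float64(53.984), np.float64(72.864)] [ 1.49070959 -1.7133979 ] [np.float64(72.5759577536628), np.float64(54.027976333063584), np.float64(73.15219300343314), np.float64(53.94060603320059)]
```

View pics/z.png

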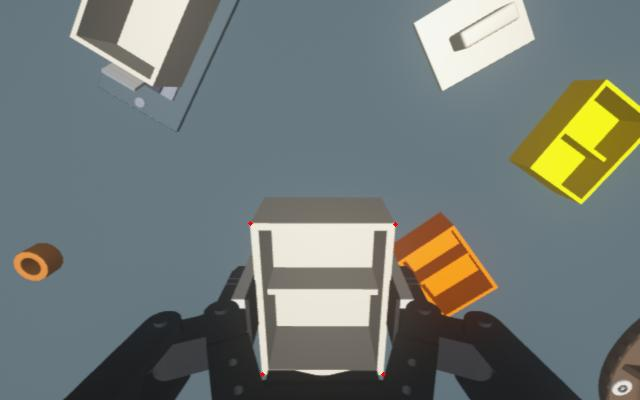

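Request:
{"fn": "servo_tool", "kwargs": {
  "targets": "-0.5 0.175 -0.037 0 -0.11;-0.5 0.175 -0.037 0 -0.22;-0.5 0.175 -0.037 0 -0.33;-0.5 0.175 -0.037 0 -0.44;-0.5 0.175 -0.037 0 -0.564"
}}

```text
time_s: 12.3
eef_pos: [648.4, 54.6, 153.7]
tcp_rot: [-0.519, 0.481, 0.519, 0.479]
ft_force: [0.3, 0.0, -0.5]
grip_width: 54.7
```

Request:
{"fn": "servo_tool", "kwargs": {
  "targets": "-0.5 0 0 -0.02 0;-0.5 0 0 -0.04 0;-0.5 0 0 -0.04 0;-0.5 0 0 -0.04 0"
}}

```text
time_s: 12.63
eef_pos: [643.1, 55.5, 114.0]
tcp_rot: [-0.52, 0.48, 0.521, 0.477]
ft_force: [0.5, 0.1, 0.3]
grip_width: 54.9
```

```bash
cat >> h.py <<'E'
def held(f,s,up,name="z",thr=195,sat=45):
    q,m=quad(f,(320,290),thr=thr,win=120,sat=sat);P=[onz(f,p,s["eef_pos"][2]+up) for p in q];r=rect(P);print(q.tolist(),[np.round(v,3) for v in r],np.round(r[0]-s["eef_pos"][:2],1))
    i=f["image"][:,:,::-1].copy()
    for p in q: cv2.circle(i,tuple(p.astype(int)),2,(0,0,255),-1)
    cv2.imwrite(f"pics/{name}.png",i);return r
E
python3 - <<'E'
from h import *
s=st()
f=shot("wrist","w18")
r=held(f,s,9.8);print(np.array([645.6,57.0])-r[0],3.225-r[1],78.2-s["eef_pos"][2])
E
```

```text
t 12.63 pos [643.1  55.5 114. ] yaw_jaw -3.0575 down [-0.005 -0.002 -1.   ] F [0.5 0.1 0.3] w 54.9
[[395.0, 223.0], [383.0, 374.0], [262.0, 374.0], [249.0, 223.0]] [array([643.703,  56.672]), np.float64(3.221), np.float64(56.209), np.float64(75.747)] [0.6 1.2]
[1.8974261  0.32848165] 0.0036394889177215894 -35.812516741650285
```

View pics/z.png

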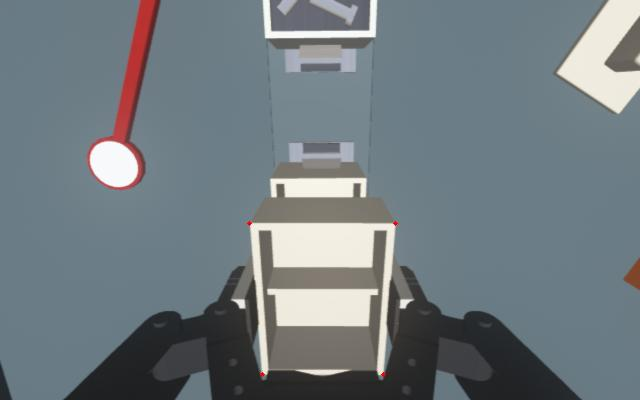

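Request:
{"fn": "servo_tool", "kwargs": {
  "targets": "-0.5 0.002 0 -0.01 0.003;-0.5 0.002 0 -0.02 0.003;-0.5 0.002 0 -0.026 0.003;-0.5 0.002 0 -0.026 0.003;-0.5 0.002 0 -0.026 0.003"
}}

```text
time_s: 13.1
eef_pos: [646.2, 56.1, 89.9]
tcp_rot: [-0.521, 0.478, 0.522, 0.477]
ft_force: [-0.0, 0.7, -0.6]
grip_width: 54.7
```

Request:
{"fn": "servo_tool", "kwargs": {
  "targets": "-0.5 0 0 -0.003 0;-0.5 0 0 -0.006 0;-0.5 0 0 -0.009 0;-0.5 0 0 -0.010 0;-0.5 0 0 -0.010 0"
}}

```text
time_s: 13.52
eef_pos: [646.3, 56.1, 79.9]
tcp_rot: [-0.521, 0.478, 0.521, 0.478]
ft_force: [0.2, 0.2, -0.2]
grip_width: 55.1
```

Run:
```python
from h import *
s=st()
f=shot("wrist","w19")
r=held(f,s,9.8);print(np.array([645.6,57.0])-r[0],3.225-r[1],78.2-s["eef_pos"][2])
f=shot("scene","s19")
cv2.imwrite("pics/z.png",cv2.resize(f["image"][140:290,280:400,::-1],None,fx=4,fy=4,interpolation=cv2.INTER_CUBIC))
```

```text
t 13.52 pos [646.3  56.1  79.9] yaw_jaw -3.0544 down [-0.001 -0.    -1.   ] F [ 0.2  0.2 -0.2] w 55.1
[[395.0, 223.0], [383.0, 374.0], [262.0, 374.0], [249.0, 223.0]] [array([646.907,  57.235]), np.float64(3.228), np.float64(56.217), np.float64(75.835)] [0.6 1.2]
[-1.30661897 -0.2350302 ] -0.0027513247704735733 -1.6978522016084554
```

View pics/z.png

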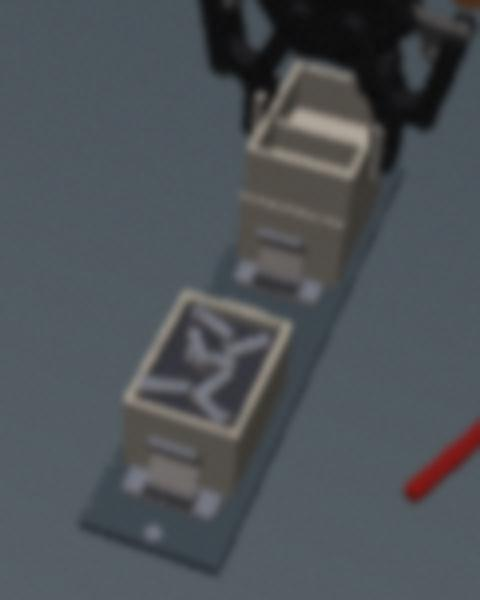

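Split bin is over the deep bin within 1.3 mm, with 1.7 mm left to go. The foot is in the mouth.

Request:
{"fn": "servo_tool", "kwargs": {
  "targets": "-0.5 -0.001 0 -0.001 0;-0.5 -0.001 0 -0.002 0;-0.5 -0.001 0 -0.002 0;-0.5 -0.001 0 -0.002 0"
}}

```text
time_s: 13.95
eef_pos: [645.6, 56.2, 78.4]
tcp_rot: [0.521, -0.478, -0.521, -0.478]
ft_force: [0.2, 0.3, 0.1]
grip_width: 55.1
```

Request:
{"fn": "servo_tool", "kwargs": {
  "targets": "0 0 0 0 0;1 0 0 0 0;1 0 0 0 0;1 0 0 0 0;1 0 0 0 0"
}}

```text
time_s: 14.37
eef_pos: [645.5, 56.1, 78.2]
tcp_rot: [-0.521, 0.478, 0.521, 0.478]
ft_force: [-0.3, 0.2, -0.3]
grip_width: 85.2
```

Request:
{"fn": "servo_tool", "kwargs": {
  "targets": "1 0 0 0.01 0;1 0 0 0.04 0;1 0 0 0.08 0;1 0 0 0.12 0;1 0 0 0.16 0"
}}

```text
time_s: 14.78
eef_pos: [645.2, 55.9, 240.9]
tcp_rot: [0.521, -0.478, -0.521, -0.478]
ft_force: [0.9, -0.1, -0.1]
grip_width: 85.0
```

Run:
```python
from h import *
s=st()
f=shot("wrist","w20")
q,m=quad(f,(320,190),thr=195,win=85,sat=45);print(q.tolist(),[np.round(v,3) for v in rect([onz(f,p,88) for p in q])])
i=f["image"][:,:,::-1].copy()
for p in q: cv2.circle(i,tuple(p.astype(int)),2,(0,0,255),-1)
f=shot("scene","s20")
cv2.imwrite("pics/z.png",np.hstack([cv2.resize(f["image"][140:290,280:400,::-1],None,fx=3,fy=3,interpolation=cv2.INTER_CUBIC),cv2.resize(i[:,100:500],(440,450))]))
```

```text
t 14.78 pos [645.2  55.9 240.9] yaw_jaw -3.0542 down [ 0. -0. -1.] F [ 0.9 -0.1 -0.1] w 85.0
[[355.0, 150.0], [352.0, 230.0], [291.0, 230.0], [289.0, 150.0]] [array([646.076,  57.415]), np.float64(3.228), np.float64(57.364), np.float64(75.675)]
```

View pics/z.png

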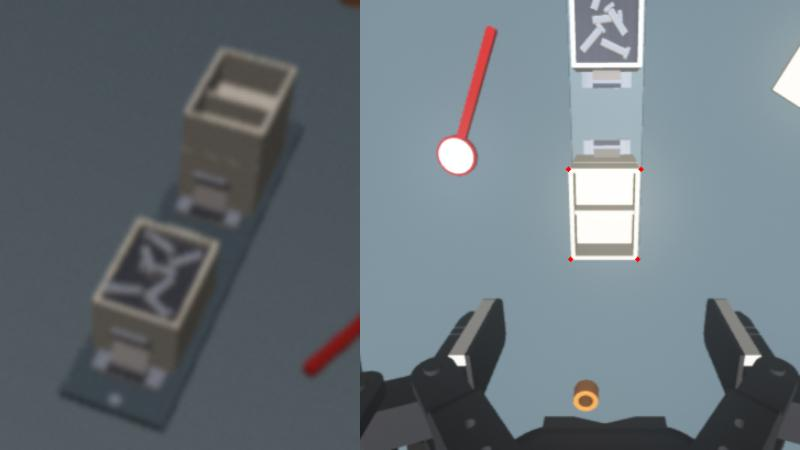

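Split bin is seated: rim (646.1, 57.4), yaw 3.228, no gap in the scene view. Next the cross bin.

Request:
{"fn": "servo_tool", "kwargs": {
  "targets": "1 -0.22 -0.351 -0.1 0.11;1 -0.22 -0.351 -0.1 0.22;1 -0.22 -0.351 -0.1 0.33;1 -0.22 -0.351 -0.1 0.44;1 -0.22 -0.351 -0.1 0.55"
}}

```text
time_s: 15.3
eef_pos: [536.8, -116.7, 189.8]
tcp_rot: [0.633, -0.316, -0.632, -0.316]
ft_force: [0.8, -1.1, 0.5]
grip_width: 85.4
```

Run:
```python
from h import *
s=st()
print((np.array([425.3,-295,120])-s["eef_pos"])/1000, 3.856-2*np.pi)
```

```text
t 15.3 pos [ 536.8 -116.7  189.8] yaw_jaw -2.4982 down [ 0.001  0.    -1.   ] F [ 0.8 -1.1  0.5] w 85.4
[-0.11147408 -0.17832358 -0.06977359] -2.4271853071795864
```

Request:
{"fn": "servo_tool", "kwargs": {
  "targets": "1 -0.1115 -0.178 -0.07 0.07;1 -0.1115 -0.178 -0.07 0.07;1 -0.1115 -0.178 -0.07 0.07;1 -0.1115 -0.178 -0.07 0.07;1 -0.1115 -0.178 -0.07 0.07"
}}

```text
time_s: 15.72
eef_pos: [432.1, -284.3, 123.9]
tcp_rot: [0.643, -0.296, -0.642, -0.296]
ft_force: [0.9, -1.1, -0.4]
grip_width: 85.2
```

Request:
{"fn": "servo_tool", "kwargs": {
  "targets": "1 -0.006 -0.01 -0.004 0;1 -0.006 -0.01 -0.004 0;1 -0.006 -0.01 -0.004 0"
}}

```text
time_s: 15.97
eef_pos: [426.8, -293.7, 119.8]
tcp_rot: [0.642, -0.297, -0.642, -0.297]
ft_force: [0.1, 0.1, -0.2]
grip_width: 85.3
```

Run:
```python
from h import *
s=st()
f=shot("wrist","w21")
q,m=quad(f,(320,200),thr=195,win=85,sat=45);print(q.tolist())
P=[onz(f,p,32) for p in q];r=rect(P);print([np.round(v,3) for v in r])
print((r[0]-s["eef_pos"][:2])/1000,r[1]-2*np.pi)
i=f["image"][:,:,::-1].copy()
for p in q: cv2.circle(i,tuple(p.astype(int)),2,(0,0,255),-1)
cv2.imwrite("pics/z.png",i)
```

```text
t 15.97 pos [ 426.8 -293.7  119.8] yaw_jaw -2.4363 down [ 0. -0. -1.] F [ 0.1  0.1 -0.2] w 85.3
[[363.0, 264.0], [287.0, 265.0], [282.0, 165.0], [367.0, 164.0]]
[array([ 425.644, -294.893]), np.float64(3.86), np.float64(57.118), np.float64(76.403)]
[-0.00114692 -0.00121831] -2.42349230001093
```

View pics/z.png

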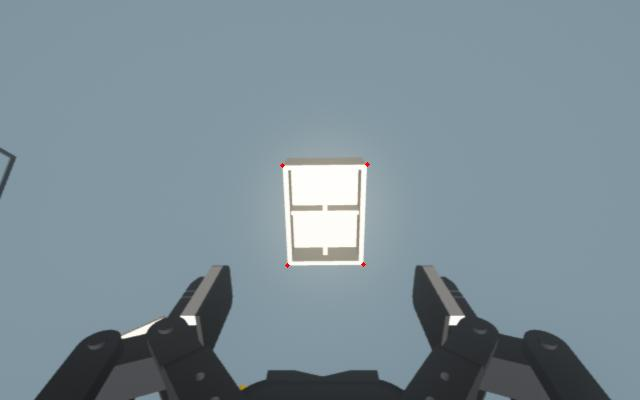

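Cross bin quad (282,165) to (367,264), centred between the fingers. Descending.

Request:
{"fn": "servo_tool", "kwargs": {
  "targets": "1 -0.001 -0.001 -0.04 0.012;1 -0.001 -0.001 -0.08 0.012;1 -0.001 -0.001 -0.096 0.012;1 -0.001 -0.001 -0.096 0.012;-0.5 -0.001 -0.001 -0.096 0.012"
}}

```text
time_s: 16.43
eef_pos: [426.9, -293.2, 23.6]
tcp_rot: [-0.644, 0.292, 0.645, 0.291]
ft_force: [0.3, 0.1, 0.5]
grip_width: 75.8
```

Request:
{"fn": "servo_tool", "kwargs": {
  "targets": "-0.5 0 0 0 0;-0.5 0 0 0 0;-0.5 0 0 0 0;-0.5 0 0 0 0;-0.5 0 0 0 0"
}}

```text
time_s: 16.85
eef_pos: [427.8, -294.1, 25.6]
tcp_rot: [0.646, -0.292, -0.643, -0.292]
ft_force: [-0.5, 3.2, 7.2]
grip_width: 55.1
```

Request:
{"fn": "servo_tool", "kwargs": {
  "targets": "-0.5 0 0 0.01 0;-0.5 0 0 0.03 0;-0.5 0 0 0.07 0;-0.5 0 0 0.11 0;-0.5 0 0 0.15 0"
}}

```text
time_s: 17.27
eef_pos: [425.5, -293.8, 176.6]
tcp_rot: [0.644, -0.292, -0.644, -0.292]
ft_force: [1.6, -0.4, -0.7]
grip_width: 54.9
```

Request:
{"fn": "servo_tool", "kwargs": {
  "targets": "-0.5 0 0 0 0;-0.5 0 0 0 0"
}}

```text
time_s: 17.43
eef_pos: [427.6, -294.4, 177.9]
tcp_rot: [0.647, -0.292, -0.641, -0.292]
ft_force: [0.4, 0.2, -1.4]
grip_width: 55.3
```

Run:
```python
from h import *
s=st()
f=shot("wrist","w22")
held(f,s,7)
```

```text
t 17.43 pos [ 427.6 -294.4  177.9] yaw_jaw -2.4223 down [ 0.008 -0.002 -1.   ] F [ 0.4  0.2 -1.4] w 55.3
[[393.0, 220.0], [381.0, 368.0], [263.0, 368.0], [251.0, 220.0]] [array([ 427.567, -293.909]), np.float64(3.863), np.float64(55.777), np.float64(74.961)] [-0.   0.5]
```

View pics/z.png

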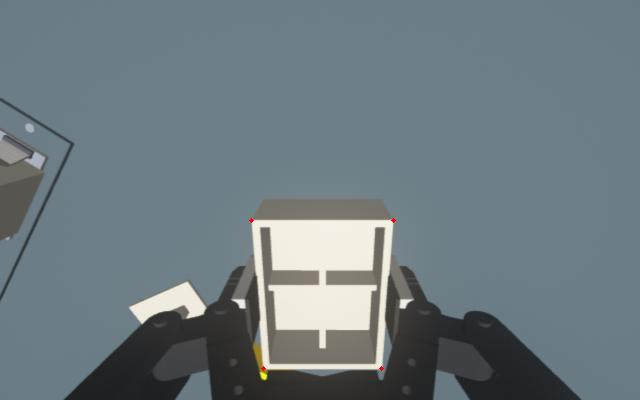

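Request:
{"fn": "servo_tool", "kwargs": {
  "targets": "-0.5 0.2185 0.351 0 -0.11;-0.5 0.2185 0.351 0 -0.22;-0.5 0.2185 0.351 0 -0.33;-0.5 0.2185 0.351 0 -0.44;-0.5 0.2185 0.351 0 -0.55"
}}

```text
time_s: 17.9
eef_pos: [533.2, -119.9, 172.8]
tcp_rot: [-0.538, 0.458, 0.54, 0.457]
ft_force: [0.8, -0.7, -0.2]
grip_width: 54.8
```

Request:
{"fn": "servo_tool", "kwargs": {
  "targets": "-0.5 0.108 0.174 0 -0.085;-0.5 0.108 0.174 0 -0.085;-0.5 0.108 0.174 0 -0.085;-0.5 0.108 0.174 0 -0.085;-0.5 0.108 0.174 0 -0.085"
}}

```text
time_s: 18.32
eef_pos: [641.6, 54.6, 172.3]
tcp_rot: [-0.52, 0.479, 0.521, 0.478]
ft_force: [1.2, -1.1, 0.1]
grip_width: 55.2
```

Request:
{"fn": "servo_tool", "kwargs": {
  "targets": "-0.5 0 0 -0.02 0;-0.5 0 0 -0.03 0;-0.5 0 0 -0.03 0"
}}

```text
time_s: 18.57
eef_pos: [638.9, 52.2, 139.4]
tcp_rot: [-0.519, 0.481, 0.522, 0.476]
ft_force: [-1.2, -0.5, -1.7]
grip_width: 55.0
```

Run:
```python
from h import *
s=st()
f=shot("wrist","w23")
r=held(f,s,6.4);print(np.array([646.,57.3])-r[0],3.228-r[1],107.6-s["eef_pos"][2])
```

```text
t 18.57 pos [638.9  52.2 139.4] yaw_jaw -3.0573 down [-0.007 -0.002 -1.   ] F [-1.2 -0.5 -1.7] w 55.0
[[393.0, 220.0], [382.0, 368.0], [263.0, 368.0], [251.0, 220.0]] [array([639.483,  53.461]), np.float64(3.22), np.float64(56.306), np.float64(75.628)] [0.6 1.2]
[6.5173932  3.83928979] 0.008187935339948993 -31.795685111116512
```

View pics/z.png

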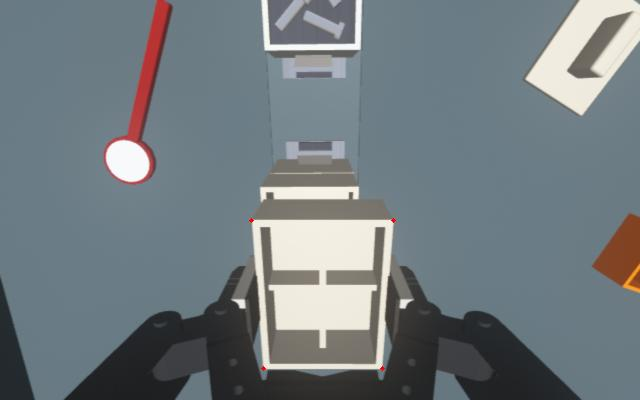

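Request:
{"fn": "servo_tool", "kwargs": {
  "targets": "-0.5 0.0055 0.004 0 0.004;-0.5 0.0055 0.004 0 0.004;-0.5 0.0055 0.004 -0.01 0.004;-0.5 0.0055 0.004 -0.016 0.004;-0.5 0.0055 0.004 -0.016 0.004"
}}

```text
time_s: 19.03
eef_pos: [646.0, 55.9, 125.9]
tcp_rot: [-0.521, 0.478, 0.522, 0.477]
ft_force: [-0.0, 0.2, -0.6]
grip_width: 54.7
```

Request:
{"fn": "servo_tool", "kwargs": {
  "targets": "-0.5 0 0 0 0;-0.5 0 0 0 0"
}}

```text
time_s: 19.2
eef_pos: [647.1, 56.3, 127.6]
tcp_rot: [0.522, -0.478, -0.522, -0.477]
ft_force: [0.6, -0.0, -0.4]
grip_width: 55.2
```

Run:
```python
from h import *
s=st()
f=shot("wrist","w24")
r=held(f,s,6.4);print(np.array([646.,57.3])-r[0],3.228-r[1],107.6-s["eef_pos"][2])
```

```text
t 19.2 pos [647.1  56.3 127.6] yaw_jaw -3.0534 down [-0. -0. -1.] F [ 0.6 -0.  -0.4] w 55.2
[[393.0, 220.0], [382.0, 368.0], [263.0, 368.0], [251.0, 220.0]] [array([647.619,  57.557]), np.float64(3.229), np.float64(56.299), np.float64(75.68)] [0.6 1.2]
[-1.61881082 -0.25675661] -0.0010838978959184509 -19.979411140952365
```

Request:
{"fn": "servo_tool", "kwargs": {
  "targets": "-0.5 -0.0015 0 -0.006 0;-0.5 -0.0015 0 -0.012 0;-0.5 -0.0015 0 -0.018 0;-0.5 -0.0015 0 -0.02 0;-0.5 -0.0015 0 -0.02 0"
}}

```text
time_s: 19.67
eef_pos: [645.4, 56.6, 107.7]
tcp_rot: [-0.522, 0.478, 0.522, 0.477]
ft_force: [-3.1, 1.0, 6.9]
grip_width: 54.9
```

Request:
{"fn": "servo_tool", "kwargs": {
  "targets": "-0.5 0 0 0 0;-0.5 0 0 0 0"
}}

```text
time_s: 19.83
eef_pos: [645.3, 56.6, 107.7]
tcp_rot: [-0.522, 0.478, 0.522, 0.477]
ft_force: [-2.4, 0.1, 5.1]
grip_width: 55.4
```

Run:
```python
from h import *
s=st()
f=shot("wrist","w25")
r=held(f,s,6.4);print(np.array([646.,57.3])-r[0],3.228-r[1],107.6-s["eef_pos"][2])
f=shot("scene","s25")
cv2.imwrite("pics/z.png",cv2.resize(f["image"][140:290,280:400,::-1],None,fx=4,fy=4,interpolation=cv2.INTER_CUBIC))
```

```text
t 19.83 pos [645.3  56.6 107.7] yaw_jaw -3.053 down [-0. -0. -1.] F [-2.4  0.1  5.1] w 55.4
[[393.0, 220.0], [382.0, 368.0], [263.0, 368.0], [251.0, 220.0]] [array([645.903,  57.787]), np.float64(3.229), np.float64(56.298), np.float64(75.674)] [0.6 1.2]
[ 0.09698574 -0.48746562] -0.001322691023489142 -0.09770851329906804
```

View pics/z.png

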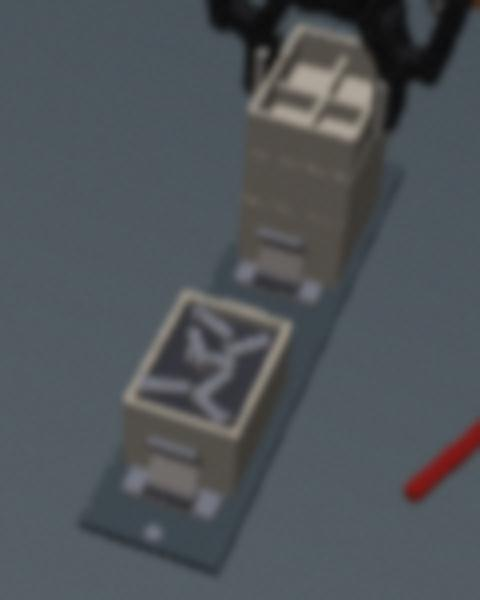

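Cross bin is seated: height matches to 0.1 mm, with about 5 N contact. Releasing and going for the cover at (456.8, -77.3), yaw 2.743.

Request:
{"fn": "servo_tool", "kwargs": {
  "targets": "0 0 0 0 0;1 0 0 0 0;1 0 0 0 0;1 0 0 0 0;1 0 0 0 0"
}}

```text
time_s: 20.35
eef_pos: [645.5, 56.5, 107.2]
tcp_rot: [-0.522, 0.478, 0.522, 0.477]
ft_force: [0.4, 0.7, -0.2]
grip_width: 85.1
```

Request:
{"fn": "servo_tool", "kwargs": {
  "targets": "1 0 0 0.01 0;1 0 0 0.04 0;1 0 0 0.08 0;1 0 0 0.12 0;1 0 0 0.14 0"
}}

```text
time_s: 20.77
eef_pos: [647.3, 56.5, 254.0]
tcp_rot: [0.523, -0.475, -0.52, -0.479]
ft_force: [1.1, -0.2, 1.3]
grip_width: 85.2
```

Run:
```python
from h import *
s=st()
f=shot("wrist","w26")
q,m=quad(f,(320,190),thr=195,win=95,sat=45);print(q.tolist(),[np.round(v,3) for v in rect([onz(f,p,114) for p in q])])
i=f["image"][:,:,::-1].copy()
for p in q: cv2.circle(i,tuple(p.astype(int)),2,(0,0,255),-1)
f=shot("scene","s26")
cv2.imwrite("pics/z.png",np.hstack([cv2.resize(f["image"][140:290,280:400,::-1],None,fx=3,fy=3,interpolation=cv2.INTER_CUBIC),cv2.resize(i[:,100:500],(440,450))]))
print((np.array([456.8,-77.3,140])-s["eef_pos"])/1000, 2.743-np.pi*2)
```

```text
t 20.77 pos [647.3  56.5 254. ] yaw_jaw -3.0527 down [ 0.007  0.001 -1.   ] F [ 1.1 -0.2  1.3] w 85.2
[[360.0, 153.0], [357.0, 236.0], [294.0, 236.0], [291.0, 153.0]] [array([645.82 ,  58.006]), np.float64(3.232), np.float64(57.095), np.float64(75.588)]
[-0.19045824 -0.13380949 -0.11397465] -3.5401853071795863
```

View pics/z.png

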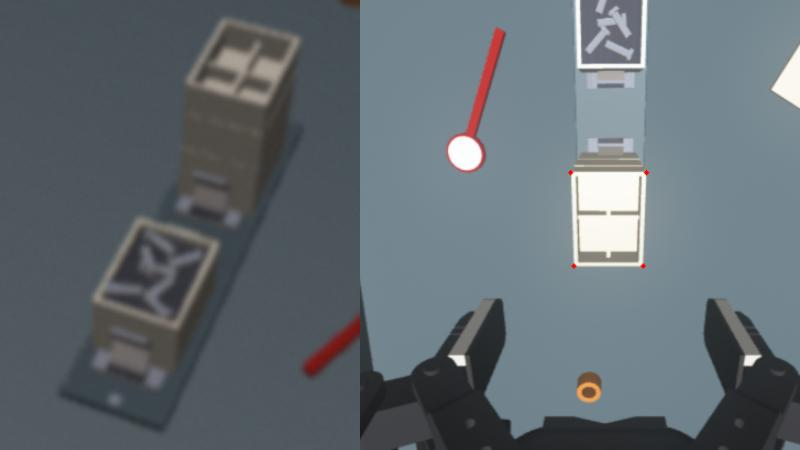

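Cross bin released and level; rim (645.8, 58.0), yaw 3.232.

Request:
{"fn": "servo_tool", "kwargs": {
  "targets": "1 -0.19 -0.134 -0.05 -0.12;1 -0.19 -0.134 -0.05 -0.24;1 -0.19 -0.134 -0.05 -0.36;1 -0.19 -0.134 -0.1 -0.488;1 -0.19 -0.134 -0.1 -0.488"
}}

```text
time_s: 21.28
eef_pos: [487.8, -54.7, 175.3]
tcp_rot: [-0.389, 0.59, 0.388, 0.592]
ft_force: [0.8, -0.4, -1.4]
grip_width: 85.2
```

Request:
{"fn": "servo_tool", "kwargs": {
  "targets": "1 0 0 0 0;1 0 0 0 0"
}}

```text
time_s: 21.45
eef_pos: [486.6, -55.1, 174.3]
tcp_rot: [-0.39, 0.59, 0.391, 0.589]
ft_force: [1.9, 0.3, 1.6]
grip_width: 85.2
```

Run:
```python
from h import *
s=st();print((np.array([456.8,-77.3,140])-s["eef_pos"])/1000, 2.743-np.pi*2)
```

```text
t 21.45 pos [486.6 -55.1 174.3] yaw_jaw 2.7408 down [-0.002 -0.    -1.   ] F [1.9 0.3 1.6] w 85.2
[-0.02979357 -0.02220069 -0.03429331] -3.5401853071795863
```

Request:
{"fn": "servo_tool", "kwargs": {
  "targets": "1 -0.0298 -0.022 -0.034 0;1 -0.0298 -0.022 -0.034 0;1 -0.0298 -0.022 -0.034 0;1 -0.0298 -0.022 -0.034 0"
}}

```text
time_s: 21.78
eef_pos: [460.4, -75.6, 141.6]
tcp_rot: [-0.391, 0.589, 0.391, 0.589]
ft_force: [-0.2, 0.1, 0.8]
grip_width: 85.2
```

Run:
```python
from h import *
s=st()
f=shot("wrist","w27")
q,m=quad(f,(320,200),thr=195,win=85,sat=45);print(q.tolist())
P=[onz(f,p,11) for p in q];r=rect(P);print([np.round(v,3) for v in r])
print((r[0]-s["eef_pos"][:2])/1000,r[1])
i=f["image"][:,:,::-1].copy()
for p in q: cv2.circle(i,tuple(p.astype(int)),2,(0,0,255),-1)
cv2.imwrite("pics/z.png",i)
```

```text
t 21.78 pos [460.4 -75.6 141.6] yaw_jaw 2.7423 down [ 0.001 -0.    -1.   ] F [-0.2  0.1  0.8] w 85.2
[[362.0, 150.0], [358.0, 235.0], [294.0, 235.0], [292.0, 149.0]]
[array([456.887, -77.317]), np.float64(2.735), np.float64(55.786), np.float64(74.757)]
[-0.00356217 -0.00167226] 2.7350605462078024
```

View pics/z.png

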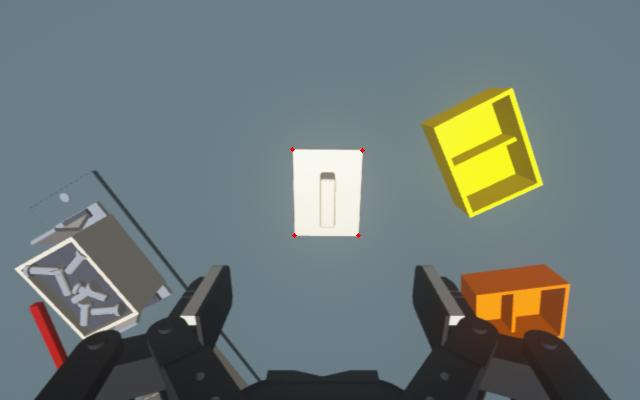

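Cover quad (292,149) to (362,235), bar at about (328,205). I'll drop lower for a second view to get the bar height.

Request:
{"fn": "servo_tool", "kwargs": {
  "targets": "1 -0.0035 -0.0015 -0.03 -0.004;1 -0.0035 -0.0015 -0.055 -0.004;1 -0.0035 -0.0015 -0.055 -0.004;1 -0.0035 -0.0015 -0.055 -0.004"
}}

```text
time_s: 22.17
eef_pos: [456.5, -77.0, 86.1]
tcp_rot: [-0.39, 0.59, 0.39, 0.589]
ft_force: [0.0, 0.0, 1.0]
grip_width: 85.3
```

Run:
```python
from h import *
s=st()
f=shot("wrist","w28")
a=cv2.imread("pics/w27.png")[140:240,280:380];b=cv2.imread("pics/w28.png")[140:280,260:400]
cv2.imwrite("pics/z.png",np.hstack([cv2.resize(a,(400,400),interpolation=cv2.INTER_CUBIC),cv2.resize(b,(400,400),interpolation=cv2.INTER_CUBIC)]))
```

```text
t 22.17 pos [456.5 -77.   86.1] yaw_jaw 2.7389 down [-0.001 -0.001 -1.   ] F [0. 0. 1.] w 85.3
```

View pics/z.png

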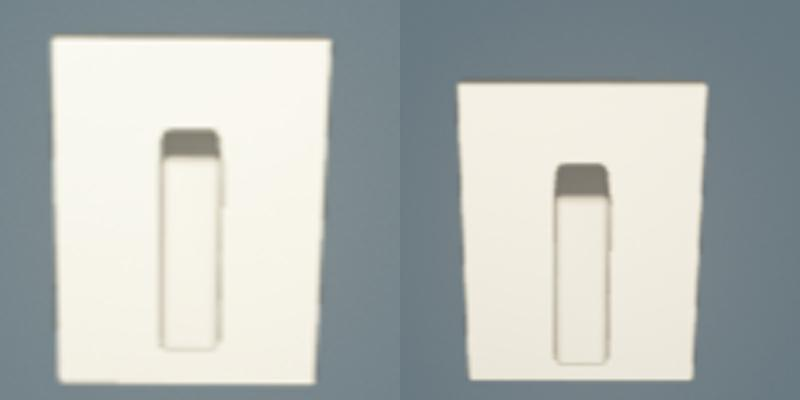

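Run:
```python
from h import *
f7,f8=load("w27"),load("w28");k=.35
A=lambda u,v:(280+u/4,140+v/4)
B=lambda u,v:(260+(u-400)*k,140+v*k)
for a,b in [((162,157),(556,195)),((220,157),(609,195)),((160,349),(555,364)),((220,349),(609,364))]:
    x,r=tri([(f7,A(*a)),(f8,B(*b))]);print(np.round(x,1),r, np.round(onz(f8,B(*b),35)[:2],1))
```

```text
[454.3 -95.9  30.1] [0.0, 0.0] [453.5 -97.5]
[444.1 -91.7  30.6] [0.1, 0.1] [443.6 -93.2]
[469.5 -61.2  34.4] [0.0, 0.0] [469.4 -61.6]
[458.6 -56.7  34.7] [0.0, 0.0] [458.5 -56.9]
```

Request:
{"fn": "servo_tool", "kwargs": {
  "targets": "1 0 0 -0.025 0;1 0 0 -0.053 0;1 0 0 -0.053 0;-1 0 0 -0.053 0;-1 0 0 -0.053 0",
  "newtons": 40
}}

```text
time_s: 22.63
eef_pos: [457.3, -77.0, 34.7]
tcp_rot: [-0.39, 0.589, 0.389, 0.591]
ft_force: [0.4, 0.0, -0.0]
grip_width: 63.6
```

Request:
{"fn": "servo_tool", "kwargs": {
  "targets": "-1 0 0 0 0;-1 0 0 0 0;-1 0 0 0 0;-1 0 0 0 0;-1 0 0 0 0"
}}

```text
time_s: 23.05
eef_pos: [456.3, -77.3, 33.8]
tcp_rot: [-0.39, 0.59, 0.389, 0.59]
ft_force: [-2.1, -0.5, 7.9]
grip_width: 10.9
```

Request:
{"fn": "servo_tool", "kwargs": {
  "targets": "-1 0 0 0 0;-1 0 0 0 0;-1 0 0 0 0;-1 0 0 0 0;-1 0 0 0 0"
}}

```text
time_s: 23.47
eef_pos: [456.3, -77.3, 33.8]
tcp_rot: [-0.39, 0.59, 0.389, 0.59]
ft_force: [-1.5, 1.8, 8.2]
grip_width: 10.8
```

Request:
{"fn": "servo_tool", "kwargs": {
  "targets": "-1 0 0 0.01 0;-1 0 0 0.03 0;-1 0 0 0.07 0;-1 0 0 0.11 0;-1 0 0 0.15 0"
}}

```text
time_s: 23.88
eef_pos: [455.0, -77.6, 184.7]
tcp_rot: [-0.389, 0.59, 0.39, 0.59]
ft_force: [2.5, 0.9, -1.2]
grip_width: 11.3
```

Request:
{"fn": "servo_tool", "kwargs": {
  "targets": "-1 0 0 0.01 0;-1 0 0 0.01 0;-1 0 0 0.01 0"
}}

```text
time_s: 24.13
eef_pos: [455.8, -77.2, 193.5]
tcp_rot: [-0.39, 0.589, 0.389, 0.591]
ft_force: [-0.8, -0.1, -0.9]
grip_width: 11.5
```

Run:
```python
from h import *
s=st()
f=shot("wrist","w29")
```

```text
t 24.13 pos [455.8 -77.2 193.5] yaw_jaw 2.7376 down [ 0.002  0.001 -1.   ] F [-0.8 -0.1 -0.9] w 11.5
```

View pics/w29.png

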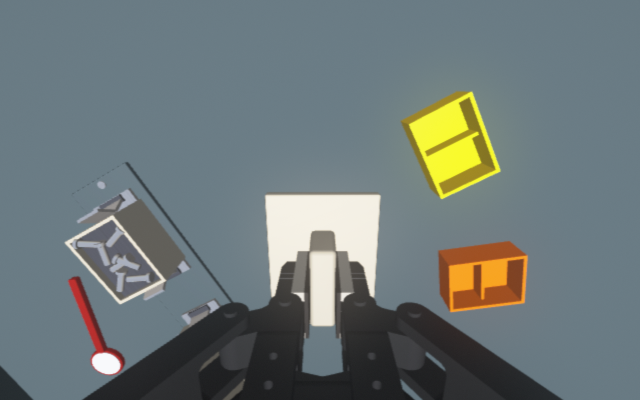

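The cover is gripped by its bar and level; its far plate corners are at (265,194) and (380,194).

Run:
```python
from h import *
f=load("w29");a,b=[onz(f,p,170.7)[:2] for p in ((265.5,194),(380,194))]
print(np.linalg.norm(a-b));x=(b-a)/np.linalg.norm(b-a);print(np.arctan2(x[1],x[0]))
for s in (1,-1): print((a+b)/2+s*38*np.array([-x[1],x[0]])-[455.8,-77.2])
```

```text
55.020954804162365
2.737595554781329
[-29.19446257 -69.86005592]
[0.68089373 0.02172343]
```

Request:
{"fn": "servo_tool", "kwargs": {
  "targets": "-1 0.19 0.135 0 0.11;-1 0.19 0.135 0 0.22;-1 0.19 0.135 0 0.33;-1 0.19 0.135 0 0.44;-1 0.19 0.135 0 0.494"
}}

```text
time_s: 24.6
eef_pos: [626.1, 44.3, 190.4]
tcp_rot: [-0.523, 0.477, 0.524, 0.474]
ft_force: [0.3, -0.2, -0.4]
grip_width: 11.1
```

Run:
```python
from h import *
s=st();print(np.array([645.9,57.8])-s["eef_pos"][:2])
```

```text
t 24.6 pos [626.1  44.3 190.4] yaw_jaw -3.0454 down [-0.004 -0.001 -1.   ] F [ 0.3 -0.2 -0.4] w 11.1
[19.80065434 13.53051903]
```

Request:
{"fn": "servo_tool", "kwargs": {
  "targets": "-1 0.019 0.013 0 -0.006;-1 0.019 0.013 -0.01 -0.006;-1 0.019 0.013 -0.03 -0.006;-1 0.019 0.013 -0.03 -0.006;-1 0.019 0.013 -0.03 -0.006"
}}

```text
time_s: 25.02
eef_pos: [642.9, 55.7, 160.1]
tcp_rot: [-0.52, 0.48, 0.522, 0.477]
ft_force: [-0.4, 0.0, -0.0]
grip_width: 11.3
```

Request:
{"fn": "servo_tool", "kwargs": {
  "targets": "-1 0 0 0 0;-1 0 0 0 0"
}}

```text
time_s: 25.18
eef_pos: [644.8, 56.1, 163.7]
tcp_rot: [0.521, -0.478, -0.52, -0.479]
ft_force: [-0.1, -1.4, 0.7]
grip_width: 11.2
```

Run:
```python
from h import *
s=st();print(np.array([645.3,57.4,141.8])-s["eef_pos"])
f=shot("wrist","w30")
f2=shot("scene","s30")
cv2.imwrite("pics/z.png",np.hstack([cv2.resize(f2["image"][120:270,280:400,::-1],None,fx=3,fy=3,interpolation=cv2.INTER_CUBIC),cv2.resize(f["image"][:,100:500,::-1],(440,450))]))
```

```text
t 25.18 pos [644.8  56.1 163.7] yaw_jaw -3.0575 down [ 0.001  0.    -1.   ] F [-0.1 -1.4  0.7] w 11.2
[  0.48859202   1.30733267 -21.93024911]
```

View pics/z.png

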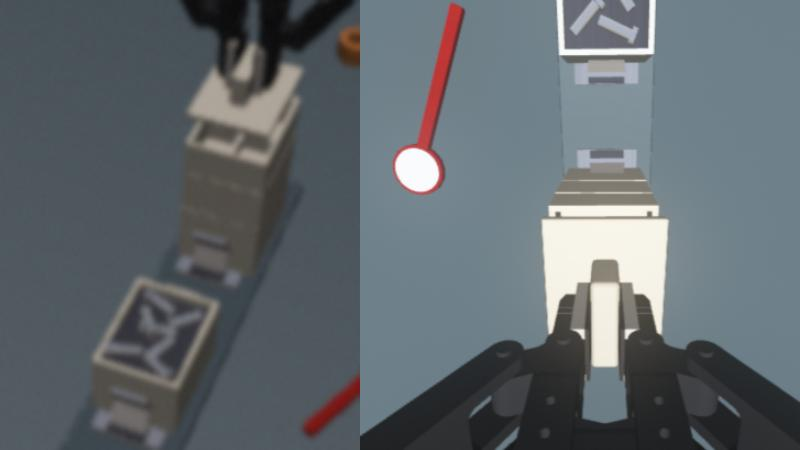

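The cover hangs squarely above the cross bin mouth, offset about 1 mm. Lowering.

Request:
{"fn": "servo_tool", "kwargs": {
  "targets": "-1 0.0005 0.001 -0.005 0.004;-1 0.0005 0.001 -0.01 0.004;-1 0.0005 0.001 -0.015 0.004;-1 0.0005 0.001 -0.019 0.004;-1 0.0005 0.001 -0.019 0.004"
}}

```text
time_s: 25.7
eef_pos: [644.4, 57.1, 142.5]
tcp_rot: [-0.521, 0.478, 0.522, 0.477]
ft_force: [-1.0, -0.2, -0.7]
grip_width: 10.9
```

Request:
{"fn": "servo_tool", "kwargs": {
  "targets": "-1 0 0 -0.001 0;-1 0 0 -0.002 0;-1 0 0 -0.002 0"
}}

```text
time_s: 25.95
eef_pos: [645.3, 57.3, 142.0]
tcp_rot: [0.522, -0.477, -0.522, -0.478]
ft_force: [0.6, 0.7, -1.2]
grip_width: 11.4
```

Run:
```python
from h import *
s=st();print(np.array([645.3,57.4,141.8])-s["eef_pos"])
f=shot("wrist","w31")
f2=shot("scene","s31")
cv2.imwrite("pics/z.png",np.hstack([cv2.resize(f2["image"][120:270,280:400,::-1],None,fx=3,fy=3,interpolation=cv2.INTER_CUBIC),cv2.resize(f["image"][:,100:500,::-1],(440,450))]))
```

```text
t 25.95 pos [645.3  57.3 142. ] yaw_jaw -3.0533 down [ 0. -0. -1.] F [ 0.6  0.7 -1.2] w 11.4
[-0.01423563  0.06310061 -0.23058626]
```

View pics/z.png

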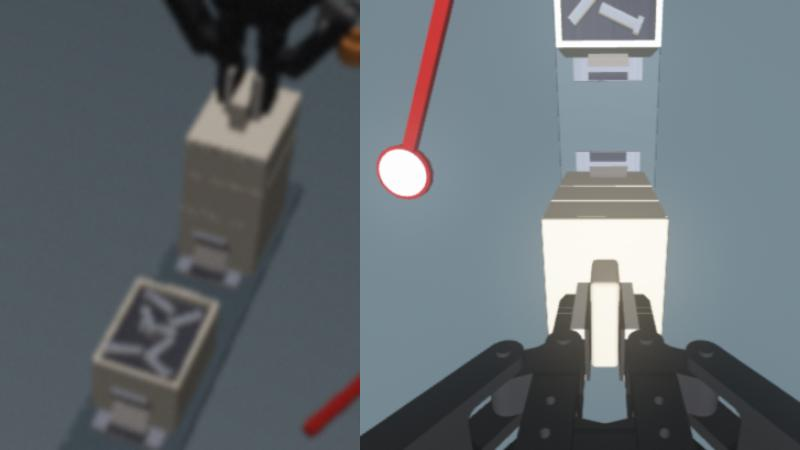

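The cover sits on the rim: z is within 0.2 mm and no gap shows in either view. Releasing.

Request:
{"fn": "servo_tool", "kwargs": {
  "targets": "-0.6 0 0 0 0;-0.2 0 0 0 0;0.2 0 0 0 0;0.2 0 0 0 0;0.2 0 0 0 0"
}}

```text
time_s: 26.47
eef_pos: [645.2, 57.3, 142.0]
tcp_rot: [0.522, -0.477, -0.522, -0.478]
ft_force: [0.7, 0.2, -0.5]
grip_width: 51.3
```

Request:
{"fn": "servo_tool", "kwargs": {
  "targets": "0.2 0 0 0.01 0;0.2 0 0 0.04 0;0.2 0 0 0.08 0;0.2 0 0 0.12 0;0.2 0 0 0.12 0"
}}

```text
time_s: 26.88
eef_pos: [648.8, 57.5, 272.4]
tcp_rot: [0.525, -0.473, -0.519, -0.481]
ft_force: [0.8, -0.1, 1.8]
grip_width: 51.4
```

Request:
{"fn": "servo_tool", "kwargs": {
  "targets": "0.2 -0.05 0 0 0;0.2 -0.1 0 0 0;0.2 -0.15 0 0 0;0.2 -0.15 0 0 0;0.2 -0.15 0 0 0"
}}

```text
time_s: 27.3
eef_pos: [491.0, 56.7, 263.6]
tcp_rot: [-0.522, 0.477, 0.522, 0.478]
ft_force: [-0.2, 0.1, -0.9]
grip_width: 51.3
```

Run:
```python
from h import *
s=st()
f=shot("wrist","w32");f2=shot("scene","s32");f3=shot("top","t32")
cv2.imwrite("pics/z.png",np.vstack([np.hstack([cv2.resize(f2["image"][100:250,270:420,::-1],(300,300)),cv2.resize(f3["image"][90:290,180:480,::-1],(450,300))]),cv2.resize(f["image"][:,:,::-1],(750,290))]))
```

```text
t 27.3 pos [491.   56.7 263.6] yaw_jaw -3.0528 down [ 0.001  0.002 -1.   ] F [-0.2  0.1 -0.9] w 51.3
```

View pics/z.png

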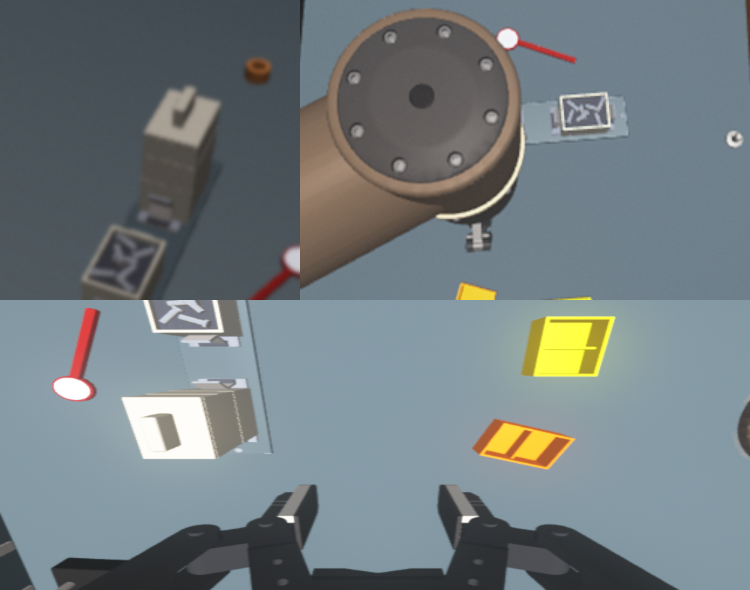

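Run:
```python
from h import *
f=load("w32");q,m=quad(f,(145,175),thr=225,win=60,sat=25);print(q.tolist(),[np.round(v,3) for v in rect([onz(f,p,119) for p in q])])
st();print(arm.sign_off())
```

```text
[[170.0, 134.0], [183.0, 218.0], [122.0, 218.0], [103.0, 134.0]] [array([645.924,  56.969]), np.float64(3.23), np.float64(55.309), np.float64(74.907)]
t 27.45 pos [495.5  57.5 263.2] yaw_jaw -3.0527 down [ 0.002  0.001 -1.   ] F [ 1.  -0.1  0.1] w 51.4
the job is handed in; nothing more can be done
None
```

I built the full stack in the empty clip bay and handed it in at 27.5 s; the hand-in gave no verdict. The deep bin was pushed home, then the one-partition bin, the crossed bin and the cover were placed on it. After each of the three placements following the deep bin I released and looked again.

| Part | Position check after placing (x, y in mm) | Yaw (rad) |
|---|---|---|
| Bay (target) | (642.7, 57.4) | 3.233 |
| Deep bin | rim (645.7, 57.3) | 3.20–3.23 |
| One-partition bin | rim (646.1, 57.4) | 3.228 |
| Crossed bin | rim (645.8, 58.0) | 3.232 |
| Cover | plate (645.9, 57.0) | 3.230 |

- **Alignment:** the deep bin sits about 3 mm off the bay centre (limit 12 mm). Neighbouring parts are within about 1 mm of each other (limit 9 mm).
- **Seating height:** the tool height at each release matched the seated height within about 0.3 mm. The deep bin took 36 N at the bottom, more than the 5 to 15 N the task gave for pushing it home. The last scene and wrist views showed no gap or tilt.
- **Bystanders:** the spacer, fastener, mirror and full bay showed no visible change in the last pictures; I did not re-measure their positions.
- **Readings that disagreed:**
  - Two corners of the cover's grip bar triangulated at 30–31 mm and two at 34–35 mm, against 35 mm in the text.
  - The arm wobbled by a few millimetres after moves, so I corrected its position before lowering each part.
  - One rim reading of the deep bin was 0.03 rad off the others.

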